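# Clear the strip-down deck and dump the scraps

### The arm

A 6-joint arm with a two-finger parallel gripper is mounted at the origin on the work surface. World frame = base frame: x ahead of the robot, y to its left, z up, the work surface at z = 0. Lengths are in m, angles in rad, forces in N, time in s.
With the tool pointing down it reaches from about 0.25 to 0.775 m from the base axis. Payload 4 kg.
Tool frame: the origin (TCP) lies at the very end of the fingers, on their centre line; the grasp point (between the pads) lies 19 mm behind it; y points along the fingers, x is the direction in which the jaws open and shut, and the axes are right-handed (so a half turn about y gives the same grasp; the last joint's range is limited). The gripper opens to 94 mm and grips with 3 to 60 N. Pads are 16 mm wide; open, the fingers measure 119 mm over their backs; the gripper's body (75 mm by 177 mm) begins 78 mm behind the grasp point.
Start: joints at [-1.314, 0.087, 1.371, -0, 1.684, -0.103], TCP at [0.194, -0.515, 0.206] pointing down, gripper open.
Joint ranges: [-3.1, 3.1], [-0.76, 2.03], [0.27, 2.55], [-1.08, 4.22], [0.17, 2.65], [-2.57, 2.57]. Speed limits (rad/s): [2.79, 2.79, 3.14, 3.14, 3.14, 3.14].

### API

Orientations are given as a 3x3 rotation matrix whose columns are the frame's x, y, z axes.
In Python, from bench import telemetry, cams, order gives the robot as it stands.
- The arm moves only by the tool arm_command, never from a script. Its argument "commands" is a list of rows, each an object of numbers: "jaw": the opening, from 0 (shut) to 1 (fully open); "tx", "ty", "tz": the shift along the tool's x, y, z in units of 30 mm (1.0 is 30 mm); "rx", "ry", "rz": the turn, a rotation vector about the tool's x, y, z in units of 5 degrees (1.0 is 5 degrees). A call has exactly 10 rows; each row is the pose to reach, as a shift and turn from the pose commanded when the call began, along the tool's axes at that moment; what a row does not reach only later rows make up. A row lasts 1/12 s, in which the tool goes at most 41.7 mm and 7.16 degrees, less where a joint would pass 70% of its speed; a pose out of reach is approached as far as the arm can. A call with a gripper value outside its range is refused whole. The fingers move at their own pace and stop on an object; "squeeze" is the grip in N (left out, the last holds). Time passes only in rows, so rows that repeat a pose let the fingers close, or fill a call up. It gives the time, the measured TCP pose, the force and the opening at its end, in the units of the state.
- telemetry.read_state(): the state, without advancing time (a new reading comes with each control period).
- cams.grab_frame(name): name is "scene" or "top" or "wrist"; returns the picture (384x512x3 uint8, red, green, blue); there is no depth.
- cams.get_calibration(name): a dict with "intrinsics" (3x3 intrinsics, pixels), "R" (3x3) and "t" (3): a world point X has camera coordinates R X + t; the wrist camera has in their place "T_tool_cam" (4x4, takes a point from camera to tool coordinates, whose origin is the TCP and whose axes are the tool frame's). Camera axes: x right, y down, z forward; pixel columns grow to the right and rows downward; lengths in m; the calibration is good to about 2 mm. A picture is of the moment at which its call begins: read the wrist's pose just before it. get_calibration takes no time and is no camera call.
- order.close_job(): hands the job in, once; it reports no verdict.
The state is a dict: "t": time; "joint_pos": joint angles; "qd": joint speeds; "effort": joint torques, N m; "tcp_pos": TCP position; "eef_rot": TCP orientation; "force": force on the tool from outside, world axes, zero at the start; "moment": the same for the moment, N m; "gripper_width": finger opening in m.
Only numpy, scipy, OpenCV 4.12 (cv2) and the standard library are available. Lean on these libraries where they do the work, as an engineer would, in place of code of your own. Each camera call takes 0.05 s, during which the arm holds its last target.

### The job

With the orange-handled pusher, never with the fingers, sweep all four broken bits off the deck of the blue station into its drop pocket, then stand the pusher upright on the bench again. Then flip the red safety catch right over, and only after that pull the black-knobbed lever towards the robot all the way to its stop so that the bits drop into the clear scrap bin; finish still holding the lever there against its spring, the gripper on it. Leave everything else on the bench where it is.

Things in the scene. Friction and masses are not known exactly. Their poses are not given: they have to be found in the camera images.
- station: Blue strip-down station fixed to the bench; origin on the bench below the edge between deck and pocket. Its +x points away from the robot (within 0.35 rad), +y to the robot's left. All 'station' numbers are in its frame, mm above the bench. From +y to -y: deck, drop pocket, then a grey pillar (x -55..65, y -141..-109, top z 100) that carries catch and lever.
- lever (a joint): Lever, rad: 0 leaning 0.42 back (away from the robot) from vertical, 0.95 pulled to the station's -x, at its stop. Axis along the station's y at x 52, z 115 mm; shank 12 mm thick at y -125. Pulling swings the pocket's flap down, so its contents slide into the bin. Spring return: 2 N at the knob at first, 6 N at the stop. While the catch is closed it moves under 0.1 rad.
- knob (a point): Centre of the lever's black ball knob, 32 mm across, 105 mm from the lever's axis. At 0 it is at station x 95, y -125, z 211 mm; at 0.95 at x -1, y -125, z 206 mm. Nothing stands within 30 mm of it sideways (y).
- catch (a joint): Red safety catch, rad: 0 (to 0.08 at the start) upright in front of the lever's shank and blocking it, 1.9 flipped over sideways to the station's -y and clear. Its axis runs along the station's x at y -125, z 115 mm. Light (under 1 N at the top); past about 0.6 rad it falls open by itself.
- catch_top (a point): Middle of the top edge of the catch's upright red paddle (36 mm wide along the station's x, 8 thick, 95 from its axis to the top); closed, it is at station x -20, y -125, z 210 mm. Its upper 35 mm are free on both faces: the pocket's end wall (y -95..-90) beside it is only 155 high.
- pusher: Hand pusher standing on its foot, 140 mm tall, 140 to 240 g: black and grey foot 85 mm along its x, 32 mm along its y, 35 high, orange upright handle 45 mm along x, 24 mm along y, from 35 to 140 mm above the foot's underside. Origin: centre of the foot's underside, z up. It stands left or right of the station.
- deck (a point): Centre of the top face of the aluminium deck: station z 140, x -55..55, y 0..170 mm. Fences 15 mm high (5 thick, tops at z 155) on all sides but the one to the pocket (y 0), where it is open and flush.
- pocket (a point): Centre of the pocket's floor, the top of the closed steel flap: station z 117 (22 mm below the deck), x -55..55, y -90..0; walls to z 155.
- bin_floor (a point): Middle of the floor (station z 6) of the clear scrap bin under the flap: x -110..55, y -90..0; in front of x -60 it is a low open tray with walls 50 mm high.
- bit_red: Broken bit, red snapped L-shaped clip, 26 x 22 mm, 18 high, 11 to 20 g; origin: centre of its underside. Starts lying loose on the deck, station y 25 to 102 mm.
- bit_grey: Broken bit, grey round cap with steel disc, 24 mm across, 16 high, 11 to 20 g; origin: centre of its underside. Starts lying loose on the deck, station y 25 to 102 mm.
- bit_green: Broken bit, green connector block, 24 x 20 mm, 14 high, 11 to 20 g; origin: centre of its underside. Starts lying loose on the deck, station y 25 to 102 mm.
- bit_white: Broken bit, white switch block with black dot, 22 x 22 mm, 16 high, 11 to 20 g; origin: centre of its underside. Starts lying loose on the deck, station y 25 to 102 mm.
- jar: Bystander, to be left alone: amber glass jar with steel lid, 60 mm across, 100 tall, stands at one side of the station, opposite the pusher; origin: centre of its underside.
- cell_pack: Bystander, to be left alone: flat pack of five blue cells, 100 x 66 x 22 mm; origin: centre of its underside.
- multimeter: Bystander, to be left alone: yellow meter lying flat, 150 x 75 x 41 mm; origin: centre of its underside.
- circuit_board: Bystander, to be left alone: green circuit board lying flat, 100 x 60 x 16 mm; origin: centre of its underside.
- solder_spool: Bystander, to be left alone: blue spool, 60 mm across, 38 tall; origin: centre of its underside.
- spray_can: Bystander, to be left alone: lime green spray can, 66 mm across, 204 tall; origin: centre of its underside.
- tape_roll: Bystander, to be left alone: cream roll of tape lying flat, 100 mm across, 20 tall; origin: centre of its underside.

How it is judged:
On the way, in this order (a step that is already met when the one before it is completed fails the run):
1. all four bits are in the drop pocket, on the closed flap ((y of bit_red in the frame of station below -0.012 m or (y of bit_red in the frame of station below 0.004 m and z of bit_red in the frame of station below 0.136 m)) and y of each of bit_red, bit_grey, bit_green, bit_white in the frame of station above -0.093 m and z of bit_red in the frame of station between 0.105 and 0.16 m and x of bit_red in the frame of station between -0.058 and 0.058 m and (y of bit_grey in the frame of station below -0.012 m or (y of bit_grey in the frame of station below 0.004 m and z of bit_grey in the frame of station below 0.136 m)) and z of bit_grey in the frame of station between 0.105 and 0.16 m and x of bit_grey in the frame of station between -0.058 and 0.058 m and (y of bit_green in the frame of station below -0.012 m or (y of bit_green in the frame of station below 0.004 m and z of bit_green in the frame of station below 0.136 m)) and z of bit_green in the frame of station between 0.105 and 0.16 m and x of bit_green in the frame of station between -0.058 and 0.058 m and (y of bit_white in the frame of station below -0.012 m or (y of bit_white in the frame of station below 0.004 m and z of bit_white in the frame of station below 0.136 m)) and z of bit_white in the frame of station between 0.105 and 0.16 m and x of bit_white in the frame of station between -0.058 and 0.058 m and value of joint lever below 0.15 rad), for 0.2 s.
2. the pusher stands upright on the bench, let go (height (world z) of pusher below 0.006 m and angle between pusher's own z axis and vertical below 0.1 rad and contact force between the fingers and pusher below 0.1 N), for 0.2 s.
3. the catch is flipped over while the lever is still at rest (value of joint catch above 1.3 rad and value of joint lever below 0.15 rad), for 0.2 s.
4. the lever is pulled to its stop and held by the gripper, and the bits have dropped into the bin (value of joint lever above 0.8 rad and contact force between the fingers and lever above 1 N and contact force between pusher and lever below 0.1 N and y of bit_red in the frame of station between -0.093 and 0.008 m and z of each of bit_red, bit_grey, bit_green, bit_white in the frame of station below 0.075 m and x of bit_red in the frame of station between -0.114 and 0.058 m and y of bit_grey in the frame of station between -0.093 and 0.008 m and x of bit_grey in the frame of station between -0.114 and 0.058 m and y of bit_green in the frame of station between -0.093 and 0.008 m and x of bit_green in the frame of station between -0.114 and 0.058 m and y of bit_white in the frame of station between -0.093 and 0.008 m and x of bit_white in the frame of station between -0.114 and 0.058 m), for 0.3 s.
At the end, for the whole second after the job is handed in: Lever held by the gripper (over 1 N, not by the pusher) at 0.8 rad or more of its 0.95, catch open beyond 1.3 rad, all four bits at rest inside the scrap bin lower than 75 mm above the bench, pusher upright on the bench (within 0.1 rad) (all of step 4 and height (world z) of pusher below 0.006 m and angle between pusher's own z axis and vertical below 0.1 rad and value of joint catch above 1.3 rad and linear speed of each of bit_red, bit_grey, bit_green, bit_white below 0.05 m/s); the arm keeps its last pose, push and grip.
It fails at once if the fingers touched a broken bit (contact force between the fingers and bit_red above 0.5 N or contact force between the fingers and bit_grey above 0.5 N or contact force between the fingers and bit_green above 0.5 N or contact force between the fingers and bit_white above 0.5 N).
It fails at once if a bystander was moved by more than 30 mm (distance of any of jar, cell_pack, multimeter, circuit_board, solder_spool, spray_can, tape_roll from where it was at the start of the episode above 0.03 m).
It also fails if it takes over 72 s, if anything falls off the work surface, if the arm or the gripper's body presses on something with over 40 N, if the wrist force passes 120 N, or if a joint passes its speed limit or range.

## Working session

There is one attempt and no reset: what is moved stays moved. The work goes in short steps, Python scripts to look and compute and a tool call to move; the robot and the scene stay as the last step left them, time stands still between calls to the robot, and variables do not carry over. Pictures are saved under pics/ and viewed, and the job is handed in when it is done.

Besides the shell and the picture viewer there is one more tool, called by a JSON object that holds its "op" and its "data". arm_command: Moves the arm, as the interface text tells. Its arguments: {"type":"object","properties":{"commands":{"type":"array","items":{"type":"object","properties":{"jaw":{"type":"number"},"tx":{"type":"number"},"ty":{"type":"number"},"tz":{"type":"number"},"rx":{"type":"number"},"ry":{"type":"number"},"rz":{"type":"number"}}}},"squeeze":{"type":"number"}},"required":["commands"]}

```bash
mkdir -p pics; ls
python3 - <<'E'
from bench import telemetry, cams
import cv2, numpy as np
s=telemetry.read_state()
print({k:np.round(v,3).tolist() for k,v in s.items()})
for n in ["scene","top","wrist"]:
    im=cams.grab_frame(n)
    cv2.imwrite(f"pics/{n}0.png",im[:,:,::-1])
    c=cams.get_calibration(n)
    print(n,{k:np.round(v,4).tolist() for k,v in c.items()})
E
```

```text
pics
{'t': 0.0, 'joint_pos': [-1.314, 0.088, 1.372, 0.0, 1.684, -0.103], 'qd': [0.001, -0.0, -0.002, 0.001, 0.002, 0.001], 'effort': [-0.001, -34.019, -30.243, 0.072, 0.033, -0.0], 'tcp_pos': [0.194, -0.514, 0.204], 'eef_rot': [[0.352, -0.001, 0.936], [-0.936, 0.002, 0.352], [-0.002, -1.0, 0.0]], 'force': [0.422, 0.345, -0.033], 'moment': [-0.006, -0.041, -0.003], 'gripper_width': 0.094}
scene {'intrinsics': [[431.2413, 0.0, 259.4906], [0.0, 431.2413, 192.8536], [0.0, 0.0, 1.0]], 'R': [[0.4348, 0.9005, 0.0097], [0.6798, -0.3211, -0.6593], [-0.5906, 0.2933, -0.7518]], 't': [-0.252, -0.3078, 1.7425]}
top {'intrinsics': [[407.8512, 0.0, 251.7263], [0.0, 407.8512, 200.3462], [0.0, 0.0, 1.0]], 'R': [[0.0276, -0.9996, -0.0022], [-0.9978, -0.0274, -0.0609], [0.0608, 0.0039, -0.9981]], 't': [0.003, 0.5937, 1.3731]}
wrist {'intrinsics': [[300.0528, 0.0, 259.1645], [0.0, 300.0528, 191.6298], [0.0, 0.0, 1.0]], 'T_tool_cam': [[1.0, -0.0001, 0.001, 0.0008], [-0.001, -0.2654, 0.9641, -0.1789], [0.0002, -0.9641, -0.2654, 0.077], [0.0, 0.0, 0.0, 1.0]]}
```

View pics/scene0.png

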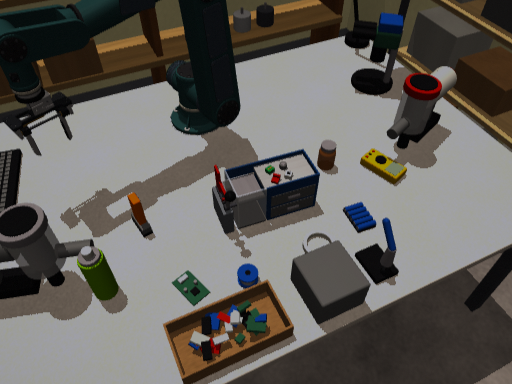

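View pics/top0.png

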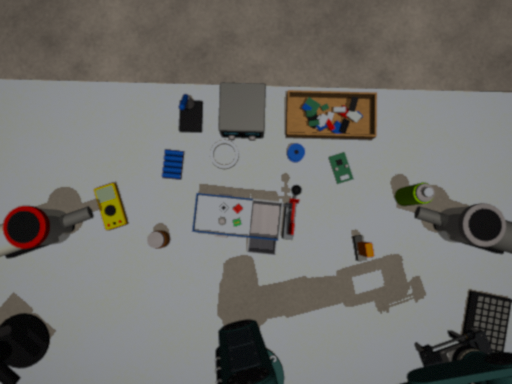

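Run:
```python
import cv2
t=cv2.imread('pics/top0.png')
c=t[90:250,160:380]; cv2.imwrite('pics/top0c.png',cv2.resize(c,None,fx=3.6,fy=3.6,interpolation=cv2.INTER_CUBIC))
c=t[120:220,350:450]; cv2.imwrite('pics/top0d.png',cv2.resize(c,None,fx=5,fy=5,interpolation=cv2.INTER_CUBIC))
```

```text
(no output)
```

View pics/top0c.png

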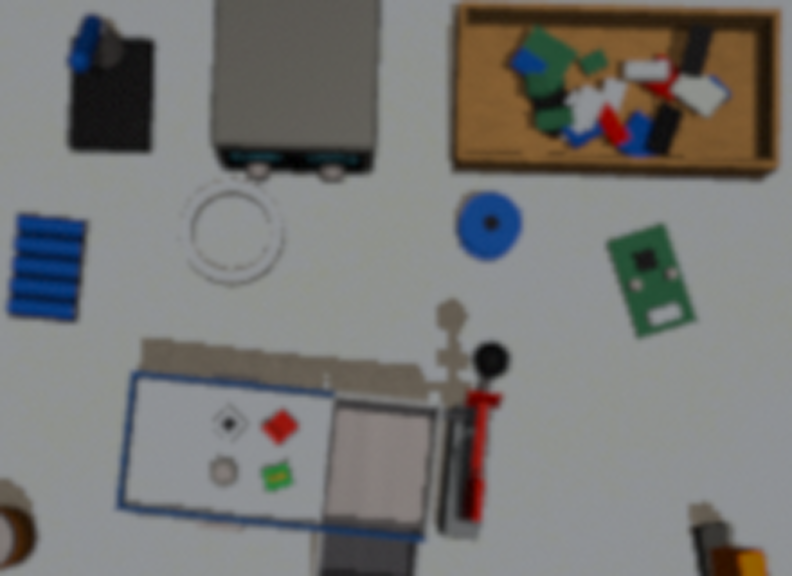

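View pics/top0d.png

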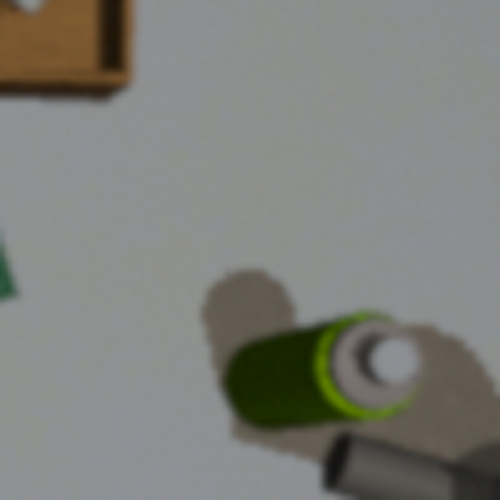

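The top view shows the station with its deck corners at about px (197,194) and (193,231), and its near right pocket corner at (277,239). The knob is at about (296,190). The pusher stands right of the station at about (362,245), and the bits sit in the middle of the deck.

```bash
cat > h.py <<'E'
import numpy as np, cv2
from bench import telemetry, cams
from scipy.spatial.transform import Rotation as Rn
def cal(n): 
    c=cams.get_calibration(n); 
    if n=="wrist":
        s=telemetry.read_state(); T=np.array(c["T_tool_cam"]); R=np.array(s["eef_rot"]); p=np.array(s["tcp_pos"])
        Rwc=R@T[:3,:3]; o=p+R@T[:3,3]
        return np.array(c["intrinsics"]),Rwc.T,-Rwc.T@o
    return np.array(c["intrinsics"]),np.array(c["R"]),np.array(c["t"])
def at_z(C,uv,z):
    K,R,t=C; d=R.T@np.linalg.solve(K,[uv[0],uv[1],1.]); o=-R.T@t
    return o+d*(z-o[2])/d[2]
def proj(C,X):
    K,R,t=C; X=np.atleast_2d(X); c=X@R.T+t; p=c@K.T; return p[:,:2]/p[:,2:]
def S(x,y,th): # station pose
    c,s=np.cos(th),np.sin(th); return np.array([[c,-s,0],[s,c,0],[0,0,1]]),np.array([x,y,0])
E
python3 - <<'E'
from h import *
C=cal("top")
for nm,uv,z in [("FL",(197.2,193.6),.155),("NL",(193.3,230.8),.155),("NR",(277.5,239.2),.155),("knob",(160+491/3.6,90+360/3.6),.211),("jar",(153,238),.1),("redbit",(160+281/3.6,90+427/3.6),.158),("green",(160+277/3.6,90+475/3.6),.154),("grey",(160+223/3.6,90+471/3.6),.156),("white",(160+229/3.6,90+423/3.6),.156),
 ("pushertop",(366.5,248.5),.14),("pushfoot",(357,238),.035)]:
    print(nm,at_z(C,uv,z).round(4))
a=at_z(C,(197.2,193.6),.155);b=at_z(C,(193.3,230.8),.155);c=at_z(C,(277.5,239.2),.155)
print(np.linalg.norm(a-b),np.linalg.norm(b-c))
t=cams.grab_frame("top")[225:270,340:385]; cv2.imwrite('pics/pt.png',cv2.resize(t,None,fx=12,fy=12,interpolation=cv2.INTER_CUBIC)[:,:,::-1])
t=cams.grab_frame("scene")[180:245,110:170]; cv2.imwrite('pics/ps.png',cv2.resize(t,None,fx=9,fy=9,interpolation=cv2.INTER_CUBIC)[:,:,::-1])
E
```

```text
FL [0.6013 0.1872 0.155 ]
NL [0.4868 0.1951 0.155 ]
NR [ 0.4683 -0.0632  0.155 ]
knob [ 0.6157 -0.1118  0.211 ]
jar [0.4593 0.3309 0.1   ]
redbit [0.5584 0.06   0.158 ]
green [0.5175 0.0623 0.154 ]
grey [0.5197 0.1083 0.156 ]
white [0.5606 0.1045 0.156 ]
pushertop [ 0.4468 -0.3394  0.14  ]
pushfoot [ 0.4758 -0.3366  0.035 ]
0.11475230097509648 0.2589349012520598
```

View pics/pt.png

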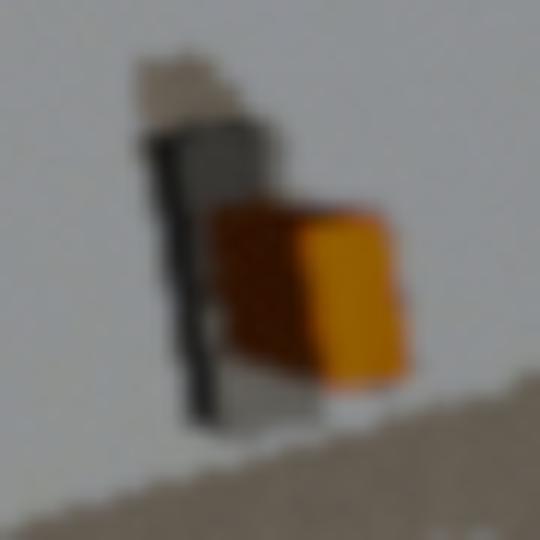

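View pics/ps.png

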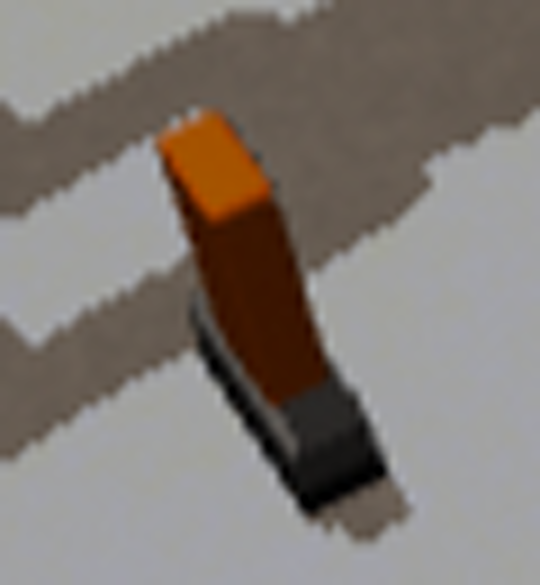

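```bash
cat > ov.py <<'E'
from h import *
import sys
def model():
    L=[]
    def rect(x0,x1,y0,y1,z): 
        p=[(x0,y0,z),(x1,y0,z),(x1,y1,z),(x0,y1,z)]
        for i in range(4): L.append((p[i],p[(i+1)%4]))
    rect(-.055,.055,0,.17,.155); rect(-.06,.06,0,.175,.155);rect(-.055,.055,-.09,0,.155);rect(-.055,.065,-.141,-.109,.1)
    rect(-.055,.055,-.09,0,.117)
    L.append(((-.02-.018,-.125,.21),(-.02+.018,-.125,.21)))
    L.append(((.052,-.125,.115),(.095,-.125,.211)))
    return L
def draw(n,pose,crop,f,out):
    C=cal(n); im=cams.grab_frame(n)[:,:,::-1]
    x0,x1,y0,y1=crop; im=cv2.resize(im[y0:y1,x0:x1],None,fx=f,fy=f,interpolation=cv2.INTER_CUBIC)
    R,t=S(*pose)
    for a,b in model():
        p=(proj(C,np.array([a,b])@R.T+t)-[x0,y0]+.5)*f
        cv2.line(im,tuple(int(v) for v in p[0]),tuple(int(v) for v in p[1]),(0,255,255),1,cv2.LINE_AA)
    cv2.imwrite(out,im)
if __name__=="__main__":
    pose=[float(v) for v in sys.argv[1:4]]
    draw("top",pose,(185,310,170,260),6,"pics/ovt%s.png"%sys.argv[4])
    draw("scene",pose,(200,330,135,240),5,"pics/ovs%s.png"%sys.argv[4])
E
python3 ov.py .5297 .0195 -.07 1
```

```text
(no output)
```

View pics/ovt1.png

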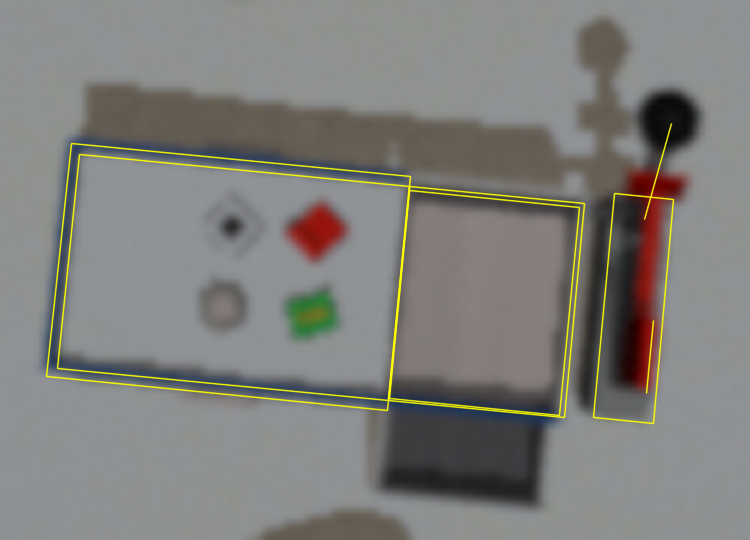

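View pics/ovs1.png

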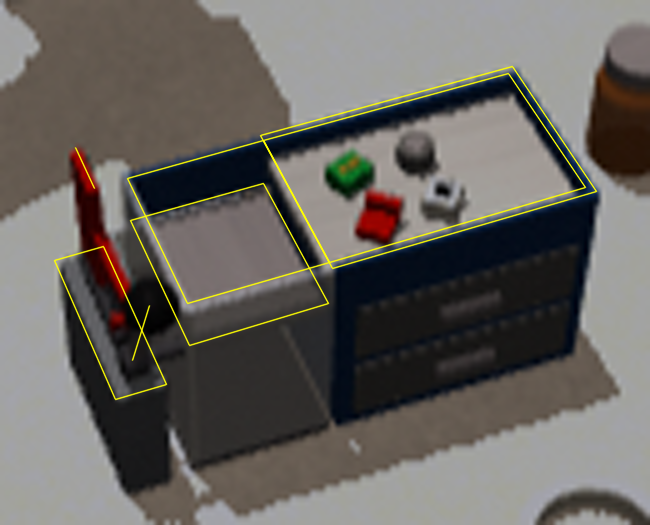

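The station overlay is within about 5 mm in both views. Next I'll measure the pusher from both views.

Run:
```python
from h import *
Ct=cal("top");Cs=cal("scene")
f=lambda p:np.array([(p[0]+.5)/12-.5+340,(p[1]+.5)/12-.5+225])
g=lambda p:np.array([(p[0]+.5)/9-.5+110,(p[1]+.5)/9-.5+180])
print("top z.14",at_z(Ct,f((355,297)),.14),"scene",at_z(Cs,g((214,165)),.14))
a=at_z(Ct,f((205,425)),0);b=at_z(Ct,f((155,135)),.0)
print(a,b,np.linalg.norm(a-b),np.arctan2((b-a)[1],(b-a)[0]))
a=at_z(Ct,f((405,380)),.14);b=at_z(Ct,f((390,212)),.14)
print(a,b,np.linalg.norm(a-b),np.arctan2((b-a)[1],(b-a)[0]))
# scene foot bottom edge
a=at_z(Cs,g((310,515)),0);b=at_z(Cs,g((195,325)),.0)
print(a,b,np.linalg.norm(a-b),np.arctan2((a-b)[1],(a-b)[0]))
a=at_z(Cs,g((270,187)),.14);b=at_z(Cs,g((210,110)),.14)
print(a,b,np.linalg.norm(a-b),np.arctan2((a-b)[1],(a-b)[0]))
R,t=S(.532,.021,-.07)
for nm,uv,z in [("redbit",(160+281/3.6,90+427/3.6),.158),("green",(160+277/3.6,90+475/3.6),.154),("grey",(160+223/3.6,90+471/3.6),.156),("white",(160+229/3.6,90+423/3.6),.156)]:
    print(nm,(at_z(Ct,uv,z)-t)@R)
```

```text
top z.14 [ 0.44460433 -0.34755574  0.14      ] scene [ 0.44515465 -0.34975329  0.14      ]
[ 0.40000173 -0.34513171  0.        ] [ 0.48205022 -0.32984787  0.        ] 0.08345987211141821 0.18416725053437816
[ 0.42374398 -0.36060524  0.14      ] [ 0.46662637 -0.35634053  0.14      ] 0.04309393607636688 0.09912537808824688
[ 0.48658017 -0.35672748  0.        ] [ 0.38681628 -0.37106419  0.        ] 0.10078875928594044 0.14272925557957347
[ 0.46221269 -0.33576786  0.14      ] [ 0.4209853  -0.34467684  0.14      ] 0.04217899416459201 0.21282134743236114
redbit [0.02358443 0.0407405  0.158     ]
green [-0.01732232  0.04022124  0.154     ]
grey [-0.01842445  0.0862179   0.156     ]
white [0.02273867 0.08528853 0.156     ]
```

```bash
cat >> h.py <<'E'
import json
def cmd_load(): return json.load(open('cmd.json'))
def rot(psi):
    c,s=np.cos(psi),np.sin(psi); return np.array([[c,0,-s],[s,0,c],[0,-1,0]])
def plan(p,psi):
    "shift/turn units from tracked command (tool straight down) to world target"
    q=cmd_load(); R0=rot(q['psi']); d=R0.T@(np.array(p)-q['p'])/.03
    print("tx %.2f ty %.2f tz %.2f ry %.2f"%(*d,-np.degrees(psi-q['psi'])/5))
def done(tx=0,ty=0,tz=0,ry=0):
    q=cmd_load(); p=np.array(q['p'])+rot(q['psi'])@np.array([tx,ty,tz])*.03; psi=q['psi']-np.radians(ry*5)
    json.dump({'p':p.tolist(),'psi':psi},open('cmd.json','w')); print("cmd",p.round(4),round(psi,4))
E
python3 - <<'E'
from h import *
s=telemetry.read_state(); R=np.array(s['eef_rot'])
json.dump({'p':[0.194,-0.515,0.206],'psi':float(np.arctan2(R[1,0],R[0,0]))},open('cmd.json','w'))
plan((.445,-.349,.2),-1.40)
E
```

```text
tx -2.23 ty 0.20 tz 9.78 ry 2.17
```

{"op": "arm_command", "data": {"commands": [{"tx": -0.25,"tz": 1.1,"ry": 0.3,"jaw": 1},{"tx": -0.5,"tz": 2.2,"ry": 0.6,"jaw": 1},{"tx": -0.75,"tz": 3.3,"ry": 0.9,"jaw": 1},{"tx": -1.0,"tz": 4.4,"ry": 1.2,"jaw": 1},{"tx": -1.25,"tz": 5.5,"ry": 1.5,"jaw": 1},{"tx": -1.5,"tz": 6.6,"ry": 1.8,"jaw": 1},{"tx": -1.75,"tz": 7.7,"ry": 2.0,"jaw": 1},{"tx": -2.0,"tz": 8.8,"ry": 2.2,"jaw": 1},{"tx": -2.23,"ty": 0.2,"tz": 9.8,"ry": 2.2,"jaw": 1},{"tx": -2.23,"ty": 0.2,"tz": 9.8,"ry": 2.2,"jaw": 1}]}}

```text
invalid input
```

Run:
```python
from h import *
done(-2.23,.2,9.8,2.2)
s=telemetry.read_state(); print(np.round(s['tcp_pos'],4),np.round(s['eef_rot'],3).tolist(),s['t'])
C=cal("wrist"); im=cams.grab_frame("wrist")[:,:,::-1].copy()
c,sn=np.cos(.17),np.sin(.17)
for z,hx,hy in [(0,.0425,.016),(.035,.0425,.016),(.14,.0225,.012)]:
    P=[(.445+c*a*hx-sn*b*hy,-.349+sn*a*hx+c*b*hy,z) for a,b in [(1,1),(1,-1),(-1,-1),(-1,1)]]
    cv2.polylines(im,[proj(C,P).round().astype(int)],True,(255,255,0),1)
cv2.imwrite('pics/w1.png',cv2.resize(im,None,fx=1.5,fy=1.5))
```

```text
cmd [ 0.4456 -0.3489  0.2   ] -1.403
[ 0.1936 -0.5147  0.2052] [[0.352, -0.0, 0.936], [-0.936, 0.0, 0.352], [-0.0, -1.0, 0.0]] 0.35
```

View pics/w1.png

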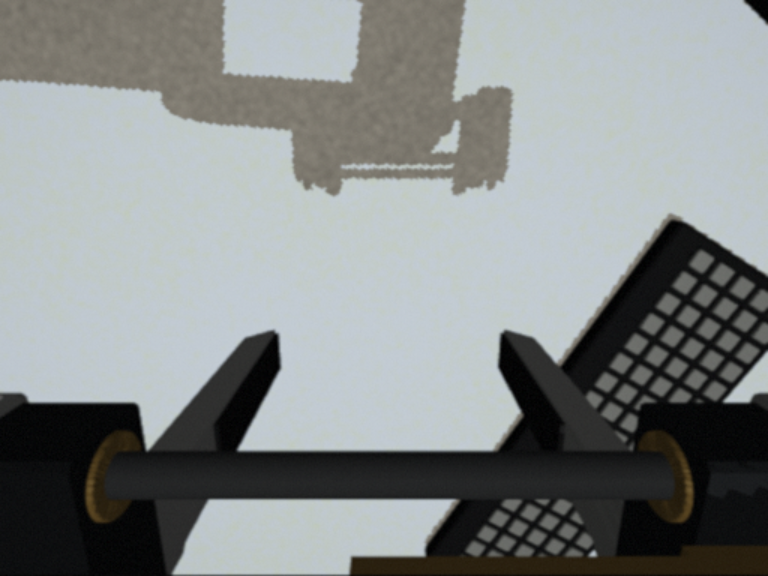

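The call was refused, so the arm hasn't moved. I'll reset the tracker and send rows with every key filled in.

Run:
```python
from h import *
json.dump({'p':[0.194,-0.515,0.206],'psi':-1.2111},open('cmd.json','w'))
```

{"op": "arm_command", "data": {"commands": [{"jaw": 1,"tx": -0.25,"ty": 0,"tz": 1.1,"rx": 0,"ry": 0.3,"rz": 0},{"jaw": 1,"tx": -0.5,"ty": 0,"tz": 2.2,"rx": 0,"ry": 0.6,"rz": 0},{"jaw": 1,"tx": -0.75,"ty": 0,"tz": 3.3,"rx": 0,"ry": 0.9,"rz": 0},{"jaw": 1,"tx": -1.0,"ty": 0,"tz": 4.4,"rx": 0,"ry": 1.2,"rz": 0},{"jaw": 1,"tx": -1.25,"ty": 0,"tz": 5.5,"rx": 0,"ry": 1.5,"rz": 0},{"jaw": 1,"tx": -1.5,"ty": 0,"tz": 6.6,"rx": 0,"ry": 1.8,"rz": 0},{"jaw": 1,"tx": -1.75,"ty": 0.1,"tz": 7.7,"rx": 0,"ry": 2.0,"rz": 0},{"jaw": 1,"tx": -2.0,"ty": 0.1,"tz": 8.8,"rx": 0,"ry": 2.2,"rz": 0},{"jaw": 1,"tx": -2.23,"ty": 0.2,"tz": 9.8,"rx": 0,"ry": 2.2,"rz": 0},{"jaw": 1,"tx": -2.23,"ty": 0.2,"tz": 9.8,"rx": 0,"ry": 2.2,"rz": 0}], "squeeze": 30}}

```text
t: 1.23
tcp_pos: [0.449, -0.345, 0.1987]
eef_rot: [[0.173, 0.001, 0.985], [-0.985, 0.003, 0.173], [-0.002, -1.0, 0.002]]
force: [-0.2, 0.0, 0.9]
gripper_width: 0.0943
```

Run:
```python
from h import *
done(-2.23,.2,9.8,2.2)
s=telemetry.read_state(); print(np.round(s['tcp_pos'],4),np.round(s['eef_rot'],3).tolist(),s['t'])
C=cal("wrist"); im=cams.grab_frame("wrist")[:,:,::-1].copy()
s=telemetry.read_state(); print(np.round(s['tcp_pos'],4),s['t'])
cv2.imwrite('pics/w2raw.png',im)
c,sn=np.cos(.17),np.sin(.17)
for z,hx,hy in [(0,.0425,.016),(.035,.0425,.016),(.14,.0225,.012)]:
    P=[(.445+c*a*hx-sn*b*hy,-.349+sn*a*hx+c*b*hy,z) for a,b in [(1,1),(1,-1),(-1,-1),(-1,1)]]
    cv2.polylines(im,[proj(C,P).round().astype(int)],True,(255,255,0),1)
cv2.imwrite('pics/w2.png',cv2.resize(im,None,fx=1.5,fy=1.5))
```

```text
cmd [ 0.4456 -0.3489  0.2   ] -1.4031
[ 0.449  -0.345   0.1987] [[0.173, 0.001, 0.985], [-0.985, 0.003, 0.173], [-0.002, -1.0, 0.002]] 1.2333
[ 0.4469 -0.3468  0.1989] 1.2833
```

View pics/w2.png

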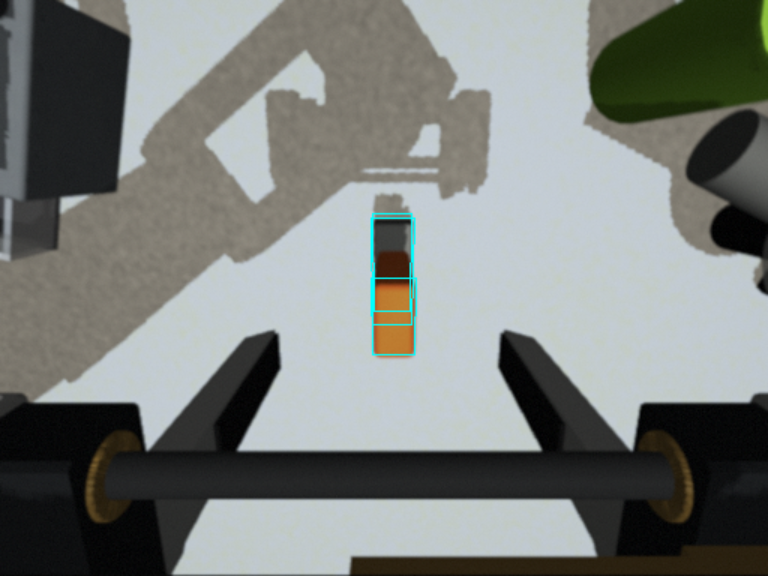

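The wrist overlay matches the handle top at (373–414, 280–355) in the 1.5x picture. The handle is centred between the fingers, so I'll go down and grip.

{"op": "arm_command", "data": {"commands": [{"jaw": 1,"tx": 0,"ty": 0.6,"tz": 0,"rx": 0,"ry": 0,"rz": 0},{"jaw": 1,"tx": 0,"ty": 1.4,"tz": 0,"rx": 0,"ry": 0,"rz": 0},{"jaw": 1,"tx": 0,"ty": 2.4,"tz": 0,"rx": 0,"ry": 0,"rz": 0},{"jaw": 1,"tx": 0,"ty": 3.2,"tz": 0,"rx": 0,"ry": 0,"rz": 0},{"jaw": 1,"tx": 0,"ty": 3.6,"tz": 0,"rx": 0,"ry": 0,"rz": 0},{"jaw": 0.5,"tx": 0,"ty": 3.6,"tz": 0,"rx": 0,"ry": 0,"rz": 0},{"jaw": 0.3,"tx": 0,"ty": 3.6,"tz": 0,"rx": 0,"ry": 0,"rz": 0},{"jaw": 0.0,"tx": 0,"ty": 3.6,"tz": 0,"rx": 0,"ry": 0,"rz": 0},{"jaw": 0,"tx": 0,"ty": 3.6,"tz": 0,"rx": 0,"ry": 0,"rz": 0},{"jaw": 0,"tx": 0,"ty": 3.6,"tz": 0,"rx": 0,"ry": 0,"rz": 0}], "squeeze": 40}}

```text
t: 2.12
tcp_pos: [0.4461, -0.3496, 0.0936]
eef_rot: [[0.167, 0.003, 0.986], [-0.986, -0.003, 0.167], [0.003, -1.0, 0.002]]
force: [-0.3, 0.3, 0.7]
gripper_width: 0.064
```

{"op": "arm_command", "data": {"commands": [{"jaw": 0,"tx": 0,"ty": 0,"tz": 0,"rx": 0,"ry": 0,"rz": 0},{"jaw": 0,"tx": 0,"ty": 0,"tz": 0,"rx": 0,"ry": 0,"rz": 0},{"jaw": 0,"tx": 0,"ty": 0,"tz": 0,"rx": 0,"ry": 0,"rz": 0},{"jaw": 0,"tx": 0,"ty": 0,"tz": 0,"rx": 0,"ry": 0,"rz": 0},{"jaw": 0,"tx": 0,"ty": -0.1,"tz": 0,"rx": 0,"ry": 0,"rz": 0},{"jaw": 0,"tx": 0,"ty": -0.2,"tz": 0,"rx": 0,"ry": 0,"rz": 0},{"jaw": 0,"tx": 0,"ty": -0.4,"tz": 0,"rx": 0,"ry": 0,"rz": 0},{"jaw": 0,"tx": 0,"ty": -0.7,"tz": 0,"rx": 0,"ry": 0,"rz": 0},{"jaw": 0,"tx": 0,"ty": -1,"tz": 0,"rx": 0,"ry": 0,"rz": 0},{"jaw": 0,"tx": 0,"ty": -1,"tz": 0,"rx": 0,"ry": 0,"rz": 0}], "squeeze": 40}}

```text
t: 2.95
tcp_pos: [0.4464, -0.3497, 0.1245]
eef_rot: [[0.167, 0.004, 0.986], [-0.986, -0.003, 0.167], [0.004, -1.0, 0.003]]
force: [0.9, -0.2, -0.5]
gripper_width: 0.0241
```

Run:
```python
from h import *
done(0,2.6,0,0)
s=telemetry.read_state(); print(np.round(s['tcp_pos'],4),s['t'],s['force'])
im=cams.grab_frame("wrist")[:,:,::-1].copy()
cv2.imwrite('pics/w3.png',cv2.resize(im,None,fx=1.5,fy=1.5))
t=cams.grab_frame("scene")[120:300,50:260]; cv2.imwrite('pics/s3.png',cv2.resize(t,None,fx=3.5,fy=3.,interpolation=cv2.INTER_CUBIC)[:,:,::-1])
```

```text
cmd [ 0.4456 -0.3489  0.122 ] -1.4031
[ 0.4464 -0.3497  0.1245] 2.95 [ 0.90148005 -0.16671702 -0.49220935]
```

View pics/w3.png

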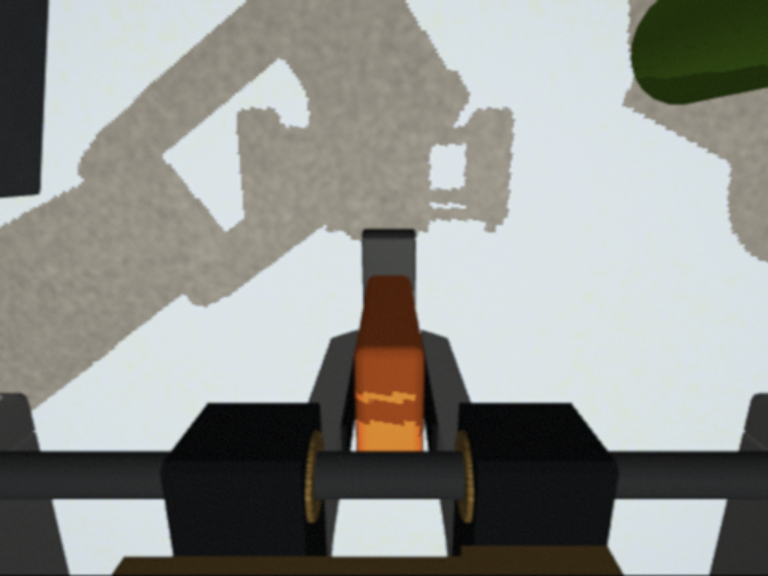

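View pics/s3.png

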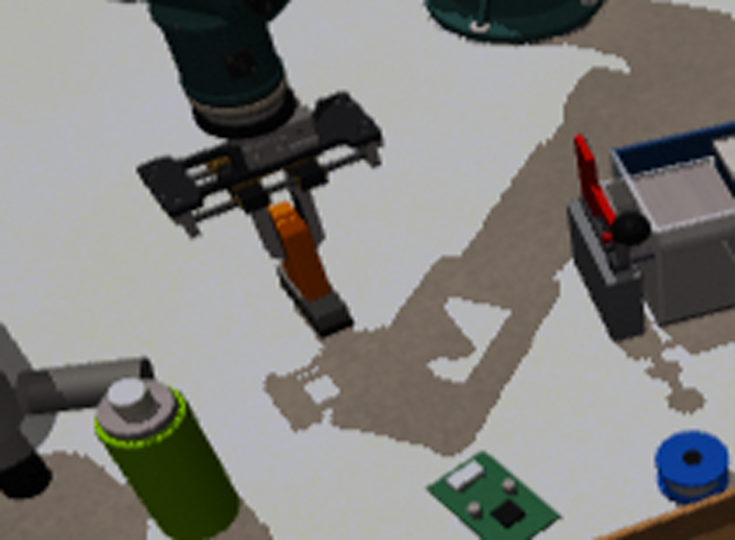

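The pusher is held with the jaws at 24.1 mm and hangs straight. I'll lift it clear of the lever.

{"op": "arm_command", "data": {"commands": [{"jaw": 0,"tx": 0,"ty": -0.5,"tz": 0,"rx": 0,"ry": 0.3,"rz": 0},{"jaw": 0,"tx": 0,"ty": -1.3,"tz": 0,"rx": 0,"ry": 0.6,"rz": 0},{"jaw": 0,"tx": 0,"ty": -2.2,"tz": 0,"rx": 0,"ry": 0.9,"rz": 0},{"jaw": 0,"tx": 0,"ty": -3.1,"tz": 0,"rx": 0,"ry": 1.2,"rz": 0},{"jaw": 0,"tx": 0,"ty": -4,"tz": 0,"rx": 0,"ry": 1.5,"rz": 0},{"jaw": 0,"tx": 0,"ty": -4.9,"tz": 0,"rx": 0,"ry": 1.8,"rz": 0},{"jaw": 0,"tx": 0,"ty": -5.8,"tz": 0,"rx": 0,"ry": 2.1,"rz": 0},{"jaw": 0,"tx": 0,"ty": -6.6,"tz": 0,"rx": 0,"ry": 2.4,"rz": 0},{"jaw": 0,"tx": 0,"ty": -7.2,"tz": 0,"rx": 0,"ry": 2.7,"rz": 0},{"jaw": 0,"tx": 0,"ty": -7.4,"tz": 0,"rx": 0,"ry": 2.7,"rz": 0}], "squeeze": 40}}

```text
t: 3.88
tcp_pos: [0.4458, -0.3492, 0.347]
eef_rot: [[-0.068, 0.004, 0.998], [-0.998, -0.004, -0.068], [0.004, -1.0, 0.004]]
force: [0.3, 0.6, -1.1]
gripper_width: 0.0235
```

Run:
```python
from h import *
done(0,-7.4,0,2.7)
R,t=S(.532,.021,-.07)
for y in (0,.08,.148):
    p=R@[0,y,0]+t; print(y,p.round(4)); plan((p[0],p[1],.344),-.07-np.pi/2)
s=telemetry.read_state(); print(np.round(s['tcp_pos'],4),s['t'],s['force'])
```

```text
cmd [ 0.4456 -0.3489  0.344 ] -1.6387
0 [0.532 0.021 0.   ]
tx -12.50 ty 0.00 tz 2.04 ry 0.02
0.08 [0.5376 0.1008 0.    ]
tx -15.16 ty 0.00 tz 2.04 ry 0.02
0.148 [0.5424 0.1686 0.    ]
tx -17.43 ty 0.00 tz 2.05 ry 0.02
[ 0.4458 -0.3492  0.347 ] 3.8833 [ 0.26090921  0.60592811 -1.11090727]
```

{"op": "arm_command", "data": {"commands": [{"jaw": 0,"tx": -0.5,"ty": 0,"tz": 0.2,"rx": 0,"ry": 0,"rz": 0},{"jaw": 0,"tx": -1.4,"ty": 0,"tz": 0.4,"rx": 0,"ry": 0,"rz": 0},{"jaw": 0,"tx": -2.5,"ty": 0,"tz": 0.6,"rx": 0,"ry": 0,"rz": 0},{"jaw": 0,"tx": -3.7,"ty": 0,"tz": 0.8,"rx": 0,"ry": 0,"rz": 0},{"jaw": 0,"tx": -4.9,"ty": 0,"tz": 1.0,"rx": 0,"ry": 0,"rz": 0},{"jaw": 0,"tx": -6.1,"ty": 0,"tz": 1.2,"rx": 0,"ry": 0,"rz": 0},{"jaw": 0,"tx": -7.2,"ty": 0,"tz": 1.4,"rx": 0,"ry": 0,"rz": 0},{"jaw": 0,"tx": -8.2,"ty": 0,"tz": 1.6,"rx": 0,"ry": 0,"rz": 0},{"jaw": 0,"tx": -9.2,"ty": 0,"tz": 1.8,"rx": 0,"ry": 0,"rz": 0},{"jaw": 0,"tx": -10.2,"ty": 0,"tz": 2.0,"rx": 0,"ry": 0,"rz": 0}], "squeeze": 40}}

```text
t: 4.72
tcp_pos: [0.5256, -0.0458, 0.3419]
eef_rot: [[-0.067, -0.002, 0.998], [-0.998, 0.0, -0.067], [-0.0, -1.0, -0.002]]
force: [0.5, 0.1, -2.8]
gripper_width: 0.0239
```

{"op": "arm_command", "data": {"commands": [{"jaw": 0,"tx": -1,"ty": 0,"tz": 0,"rx": 0,"ry": 0,"rz": 0},{"jaw": 0,"tx": -2,"ty": 0,"tz": 0,"rx": 0,"ry": 0,"rz": 0},{"jaw": 0,"tx": -3,"ty": 0,"tz": 0,"rx": 0,"ry": 0,"rz": 0},{"jaw": 0,"tx": -4,"ty": 0,"tz": 0,"rx": 0,"ry": 0,"rz": 0},{"jaw": 0,"tx": -5,"ty": 0,"tz": 0,"rx": 0,"ry": 0,"rz": 0},{"jaw": 0,"tx": -6,"ty": 0,"tz": 0,"rx": 0,"ry": 0,"rz": 0},{"jaw": 0,"tx": -6.8,"ty": 0,"tz": 0,"rx": 0,"ry": 0,"rz": 0},{"jaw": 0,"tx": -7.2,"ty": 0,"tz": 0,"rx": 0,"ry": 0,"rz": 0},{"jaw": 0,"tx": -7.2,"ty": 0,"tz": 0,"rx": 0,"ry": 0,"rz": 0},{"jaw": 0,"tx": -7.2,"ty": 0,"tz": 0,"rx": 0,"ry": 0,"rz": 0}], "squeeze": 40}}

```text
t: 5.55
tcp_pos: [0.5404, 0.1677, 0.3424]
eef_rot: [[-0.067, -0.002, 0.998], [-0.998, -0.002, -0.067], [0.002, -1.0, -0.002]]
force: [1.3, -0.5, -2.1]
gripper_width: 0.0235
```

Run:
```python
from h import *
from ov import model
done(-10.2,0,2,0); done(-7.2,0,0,0)
s=telemetry.read_state(); print(np.round(s['tcp_pos'],4),np.round(s['eef_rot'],3).tolist(),s['t'],s['force'])
C=cal("wrist"); im=cams.grab_frame("wrist")[:,:,::-1].copy(); cv2.imwrite('pics/w4raw.png',im)
s=telemetry.read_state(); print(np.round(s['tcp_pos'],4))
im=cv2.resize(im,None,fx=1.5,fy=1.5)
R,t=S(.532,.021,-.07)
for a,b in model():
    p=(proj(C,np.array([a,b])@R.T+t)+.5)*1.5
    cv2.line(im,tuple(int(v) for v in p[0]),tuple(int(v) for v in p[1]),(0,255,255),1,cv2.LINE_AA)
cv2.imwrite('pics/w4.png',im)
```

```text
cmd [ 0.5263 -0.0477  0.344 ] -1.6387
cmd [0.5409 0.1678 0.344 ] -1.6387
[0.5404 0.1677 0.3424] [[-0.067, -0.002, 0.998], [-0.998, -0.002, -0.067], [0.002, -1.0, -0.002]] 5.55 [ 1.30366425 -0.54085613 -2.08974517]
[0.5405 0.167  0.3428]
```

View pics/w4.png

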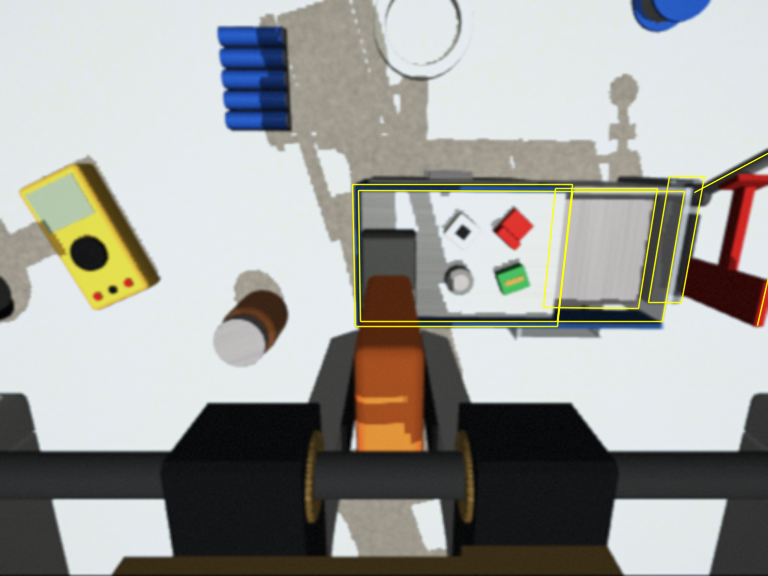

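```bash
cat > ovw.py <<'E'
from h import *
from ov import model
def ovw(raw,C,pose,crop,f,out):
    im=cv2.imread(raw); x0,x1,y0,y1=crop
    im=cv2.resize(im[y0:y1,x0:x1],None,fx=f,fy=f,interpolation=cv2.INTER_CUBIC)
    R,t=S(*pose)
    for a,b in model():
        p=(proj(C,np.array([a,b])@R.T+t)-[x0,y0]+.5)*f
        cv2.line(im,tuple(int(v) for v in p[0]),tuple(int(v) for v in p[1]),(0,255,255),1,cv2.LINE_AA)
    cv2.imwrite(out,im)
E
python3 - <<'E'
from ovw import *
C=cal("wrist")
ovw('pics/w4raw.png',C,(.532,.021,-.07),(220,480,105,235),3,'pics/w4c.png')
E
```

```text
(no output)
```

View pics/w4c.png

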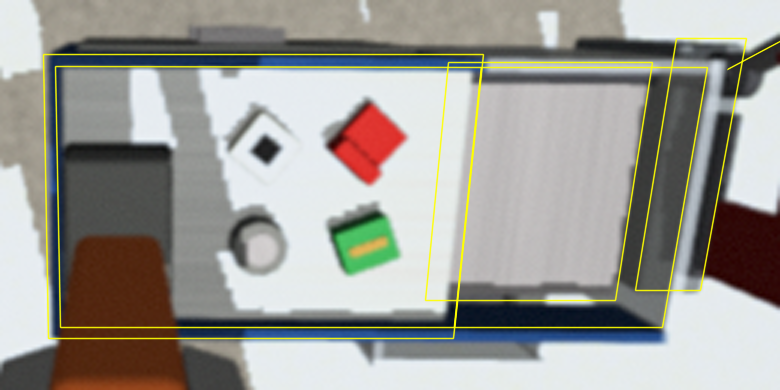

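Station pose refined to about (0.532, 0.019, -0.07). The foot is over the deck's far end, with the bits to its right. I'll lower it to just above the deck.

Run:
```python
from h import *
R,t=S(.532,.019,-.07)
p=R@[.003,.146,0]+t; print(p); plan((p[0],p[1],.344),-.07-np.pi/2)
```

```text
[0.54520431 0.16443262 0.        ]
tx 0.10 ty 0.00 tz 0.15 ry 0.02
```

{"op": "arm_command", "data": {"commands": [{"jaw": 0,"tx": 0.05,"ty": 0.4,"tz": 0.1,"rx": 0,"ry": 0,"rz": 0},{"jaw": 0,"tx": 0.1,"ty": 0.9,"tz": 0.15,"rx": 0,"ry": 0,"rz": 0},{"jaw": 0,"tx": 0.1,"ty": 1.4,"tz": 0.15,"rx": 0,"ry": 0,"rz": 0},{"jaw": 0,"tx": 0.1,"ty": 1.9,"tz": 0.15,"rx": 0,"ry": 0,"rz": 0},{"jaw": 0,"tx": 0.1,"ty": 2.3,"tz": 0.15,"rx": 0,"ry": 0,"rz": 0},{"jaw": 0,"tx": 0.1,"ty": 2.7,"tz": 0.15,"rx": 0,"ry": 0,"rz": 0},{"jaw": 0,"tx": 0.1,"ty": 3.0,"tz": 0.15,"rx": 0,"ry": 0,"rz": 0},{"jaw": 0,"tx": 0.1,"ty": 3.2,"tz": 0.15,"rx": 0,"ry": 0,"rz": 0},{"jaw": 0,"tx": 0.1,"ty": 3.4,"tz": 0.15,"rx": 0,"ry": 0,"rz": 0},{"jaw": 0,"tx": 0.1,"ty": 3.4,"tz": 0.15,"rx": 0,"ry": 0,"rz": 0}], "squeeze": 40}}

```text
t: 6.43
tcp_pos: [0.5444, 0.1644, 0.2401]
eef_rot: [[-0.068, -0.002, 0.998], [-0.998, -0.0, -0.068], [0.001, -1.0, -0.002]]
force: [-0.9, 0.2, -2.3]
gripper_width: 0.0237
```

Run:
```python
from ovw import *
done(.1,3.4,.15,0)
s=telemetry.read_state(); print(np.round(s['tcp_pos'],4),s['t'],s['force'])
C=cal("wrist"); im=cams.grab_frame("wrist")[:,:,::-1].copy(); cv2.imwrite('pics/w5raw.png',im)
ovw('pics/w5raw.png',C,(.532,.019,-.07),(200,512,0,260),2.4,'pics/w5.png')
t=cams.grab_frame("scene")[60:230,190:340]; cv2.imwrite('pics/s5.png',cv2.resize(t,None,fx=4,fy=3.5,interpolation=cv2.INTER_CUBIC)[:,:,::-1])
s=telemetry.read_state(); print(np.round(s['tcp_pos'],4),s['t'],s['force'])
```

```text
cmd [0.5452 0.1645 0.242 ] -1.6387
[0.5444 0.1644 0.2401] 6.4333 [-0.9317745   0.16627584 -2.33555226]
[0.5449 0.1647 0.2418] 6.5333 [-0.36684492  0.70144838 -1.64668151]
```

View pics/w5.png

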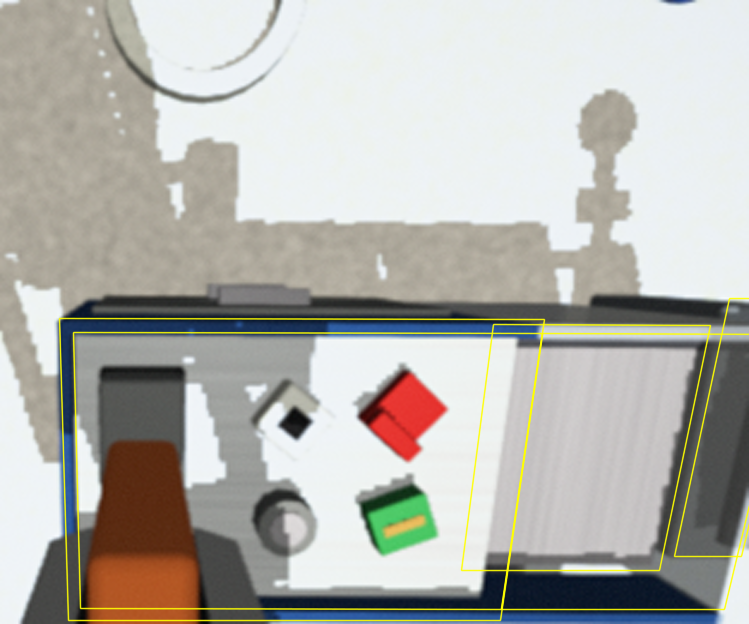

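View pics/s5.png

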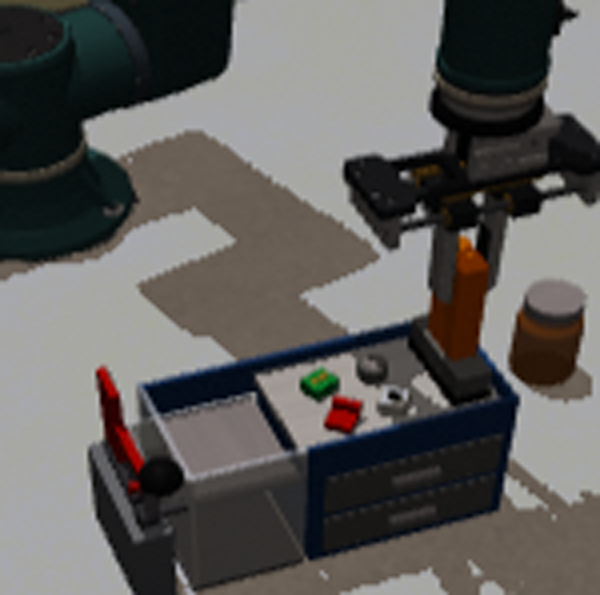

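Clearance is about 6 mm. I'll lower slightly more and sweep toward the pocket.

{"op": "arm_command", "data": {"commands": [{"jaw": 0,"tx": 0,"ty": 0.1,"tz": 0,"rx": 0,"ry": 0,"rz": 0},{"jaw": 0,"tx": 0,"ty": 0.15,"tz": 0,"rx": 0,"ry": 0,"rz": 0},{"jaw": 0,"tx": 0.15,"ty": 0.15,"tz": 0,"rx": 0,"ry": 0,"rz": 0},{"jaw": 0,"tx": 0.4,"ty": 0.15,"tz": 0,"rx": 0,"ry": 0,"rz": 0},{"jaw": 0,"tx": 0.65,"ty": 0.15,"tz": 0,"rx": 0,"ry": 0,"rz": 0},{"jaw": 0,"tx": 0.9,"ty": 0.15,"tz": 0,"rx": 0,"ry": 0,"rz": 0},{"jaw": 0,"tx": 1.1,"ty": 0.15,"tz": 0,"rx": 0,"ry": 0,"rz": 0},{"jaw": 0,"tx": 1.3,"ty": 0.15,"tz": 0,"rx": 0,"ry": 0,"rz": 0},{"jaw": 0,"tx": 1.5,"ty": 0.15,"tz": 0,"rx": 0,"ry": 0,"rz": 0},{"jaw": 0,"tx": 1.7,"ty": 0.15,"tz": 0,"rx": 0,"ry": 0,"rz": 0}], "squeeze": 40}}

```text
t: 7.37
tcp_pos: [0.5414, 0.1135, 0.2373]
eef_rot: [[-0.068, 0.001, 0.998], [-0.998, 0.001, -0.068], [-0.001, -1.0, 0.001]]
force: [-0.5, 1.8, 0.4]
gripper_width: 0.0237
```

Run:
```python
from ovw import *
done(1.7,.15,0,0)
C=cal("wrist"); im=cams.grab_frame("wrist")[:,:,::-1].copy(); cv2.imwrite('pics/w6raw.png',im)
ovw('pics/w6raw.png',C,(.532,.019,-.07),(170,482,60,260),2.4,'pics/w6.png')
s=telemetry.read_state(); print(np.round(s['tcp_pos'],4),s['t'],s['force'])
```

```text
cmd [0.5417 0.1136 0.2375] -1.6387
[0.5414 0.1122 0.2373] 7.4167 [0.90795082 0.54132253 0.097253  ]
```

View pics/w6.png

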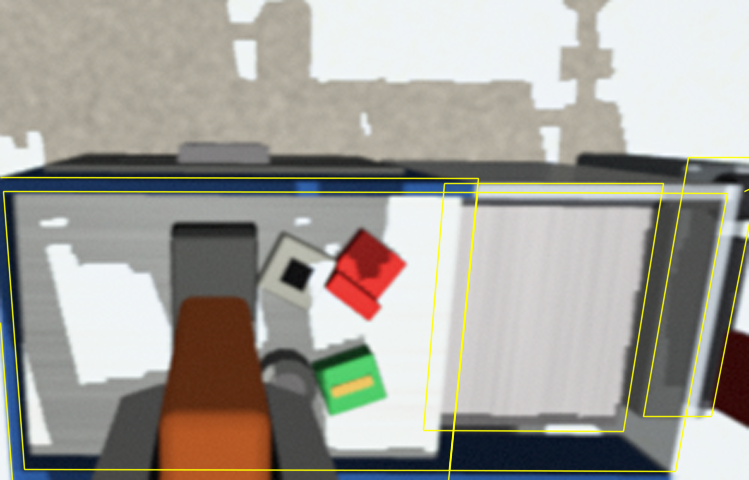

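Bits are moving: white touches red and grey touches green at the foot. The foot is grazing the deck, so I'll raise it 1 mm and continue.

{"op": "arm_command", "data": {"commands": [{"jaw": 0,"tx": 0.2,"ty": -0.03,"tz": 0,"rx": 0,"ry": 0,"rz": 0},{"jaw": 0,"tx": 0.4,"ty": -0.03,"tz": 0,"rx": 0,"ry": 0,"rz": 0},{"jaw": 0,"tx": 0.6,"ty": -0.03,"tz": 0,"rx": 0,"ry": 0,"rz": 0},{"jaw": 0,"tx": 0.8,"ty": -0.03,"tz": 0,"rx": 0,"ry": 0,"rz": 0},{"jaw": 0,"tx": 1,"ty": -0.03,"tz": 0,"rx": 0,"ry": 0,"rz": 0},{"jaw": 0,"tx": 1.2,"ty": -0.03,"tz": 0,"rx": 0,"ry": 0,"rz": 0},{"jaw": 0,"tx": 1.4,"ty": -0.03,"tz": 0,"rx": 0,"ry": 0,"rz": 0},{"jaw": 0,"tx": 1.6,"ty": -0.03,"tz": 0,"rx": 0,"ry": 0,"rz": 0},{"jaw": 0,"tx": 1.8,"ty": -0.03,"tz": 0,"rx": 0,"ry": 0,"rz": 0},{"jaw": 0,"tx": 2.0,"ty": -0.03,"tz": 0,"rx": 0,"ry": 0,"rz": 0}], "squeeze": 40}}

```text
t: 8.25
tcp_pos: [0.5372, 0.0533, 0.2379]
eef_rot: [[-0.068, 0.0, 0.998], [-0.998, -0.0, -0.068], [0.0, -1.0, 0.0]]
force: [0.3, 0.1, -1.8]
gripper_width: 0.0239
```

Run:
```python
from ovw import *
done(2.0,-.03,0,0)
C=cal("wrist"); im=cams.grab_frame("wrist")[:,:,::-1].copy(); cv2.imwrite('pics/w7raw.png',im)
ovw('pics/w7raw.png',C,(.532,.019,-.07),(130,442,60,260),2.4,'pics/w7.png')
s=telemetry.read_state(); print(np.round(s['tcp_pos'],4),s['t'],s['force'])
```

```text
cmd [0.5377 0.0538 0.2384] -1.6387
[0.5372 0.0522 0.2379] 8.3 [-0.30046965 -0.39087707 -1.93797239]
```

View pics/w7.png

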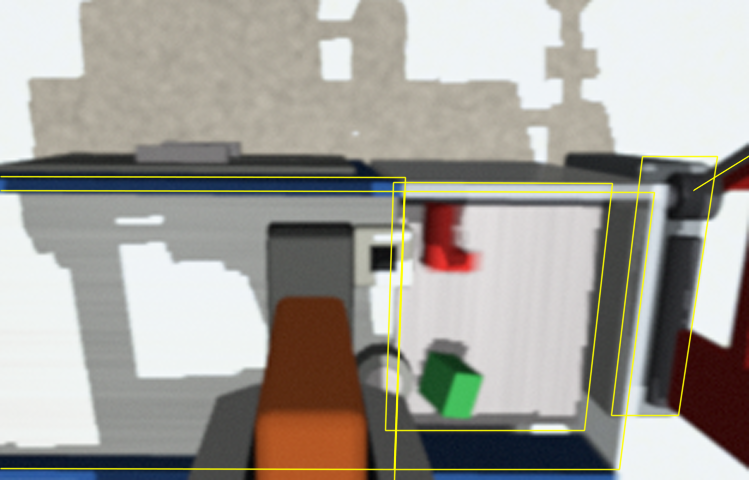

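{"op": "arm_command", "data": {"commands": [{"jaw": 0,"tx": 0.15,"ty": 0,"tz": 0,"rx": 0,"ry": 0,"rz": 0},{"jaw": 0,"tx": 0.3,"ty": 0,"tz": 0,"rx": 0,"ry": 0,"rz": 0},{"jaw": 0,"tx": 0.45,"ty": 0,"tz": 0,"rx": 0,"ry": 0,"rz": 0},{"jaw": 0,"tx": 0.6,"ty": 0,"tz": 0,"rx": 0,"ry": 0,"rz": 0},{"jaw": 0,"tx": 0.75,"ty": 0,"tz": 0,"rx": 0,"ry": 0,"rz": 0},{"jaw": 0,"tx": 0.9,"ty": 0,"tz": 0,"rx": 0,"ry": 0,"rz": 0},{"jaw": 0,"tx": 1.0,"ty": 0,"tz": 0,"rx": 0,"ry": 0,"rz": 0},{"jaw": 0,"tx": 1.1,"ty": 0,"tz": 0,"rx": 0,"ry": 0,"rz": 0},{"jaw": 0,"tx": 1.1,"ty": 0,"tz": 0,"rx": 0,"ry": 0,"rz": 0},{"jaw": 0,"tx": 1.1,"ty": 0,"tz": 0,"rx": 0,"ry": 0,"rz": 0}], "squeeze": 40}}

```text
t: 9.13
tcp_pos: [0.5355, 0.0211, 0.2386]
eef_rot: [[-0.068, 0.002, 0.998], [-0.998, 0.0, -0.068], [-0.0, -1.0, 0.002]]
force: [1.6, 1.1, 0.9]
gripper_width: 0.024
```

Run:
```python
from ovw import *
done(1.1,0,0,0)
C=cal("wrist"); im=cams.grab_frame("wrist")[:,:,::-1].copy(); cv2.imwrite('pics/w8raw.png',im)
ovw('pics/w8raw.png',C,(.532,.019,-.07),(130,442,60,260),2.4,'pics/w8.png')
s=telemetry.read_state(); print(np.round(s['tcp_pos'],4),s['t'],s['force'])
```

```text
cmd [0.5354 0.0209 0.2384] -1.6387
[0.5354 0.0212 0.2385] 9.1833 [0.8821445  1.36347976 0.80971705]
```

View pics/w8.png

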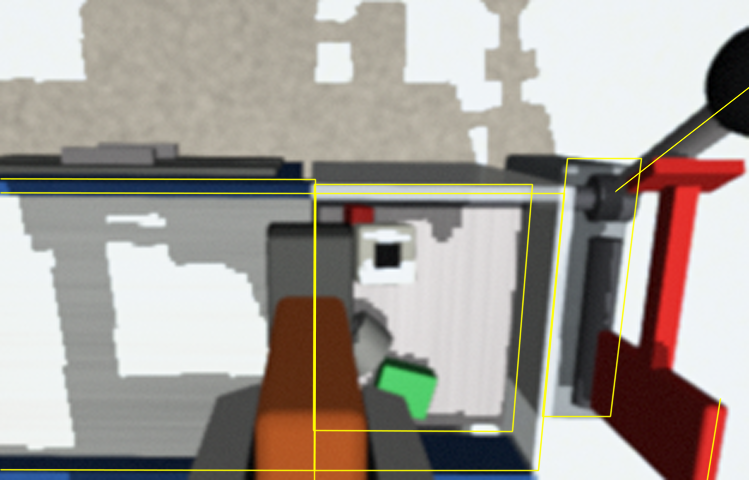

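{"op": "arm_command", "data": {"commands": [{"jaw": 0,"tx": 0,"ty": -0.1,"tz": 0,"rx": 0,"ry": 0,"rz": 0},{"jaw": 0,"tx": 0.1,"ty": -0.1,"tz": 0,"rx": 0,"ry": 0,"rz": 0},{"jaw": 0,"tx": 0.2,"ty": -0.1,"tz": 0,"rx": 0,"ry": 0,"rz": 0},{"jaw": 0,"tx": 0.3,"ty": -0.1,"tz": 0,"rx": 0,"ry": 0,"rz": 0},{"jaw": 0,"tx": 0.4,"ty": -0.1,"tz": 0,"rx": 0,"ry": 0,"rz": 0},{"jaw": 0,"tx": 0.4,"ty": -0.1,"tz": 0,"rx": 0,"ry": 0,"rz": 0},{"jaw": 0,"tx": 0.4,"ty": -0.4,"tz": 0,"rx": 0,"ry": 0,"rz": 0},{"jaw": 0,"tx": 0.4,"ty": -1,"tz": 0,"rx": 0,"ry": 0,"rz": 0},{"jaw": 0,"tx": -0.2,"ty": -2,"tz": 0,"rx": 0,"ry": 0,"rz": 0},{"jaw": 0,"tx": -1,"ty": -3,"tz": 0,"rx": 0,"ry": 0,"rz": 0}], "squeeze": 40}}

```text
t: 10.02
tcp_pos: [0.5362, 0.0498, 0.3271]
eef_rot: [[-0.072, -0.005, 0.997], [-0.997, -0.001, -0.072], [0.002, -1.0, -0.005]]
force: [0.8, 1.1, -1.2]
gripper_width: 0.0239
```

Run:
```python
from ovw import *
done(-1,-3,0,0)
C=cal("wrist"); im=cams.grab_frame("wrist")[:,:,::-1].copy(); cv2.imwrite('pics/w9raw.png',im)
ovw('pics/w9raw.png',C,(.532,.019,-.07),(130,442,60,260),2.4,'pics/w9.png')
s=telemetry.read_state(); print(np.round(s['tcp_pos'],4),s['t'],s['force'])
t=cams.grab_frame("scene")[110:230,190:340]; cv2.imwrite('pics/s9.png',cv2.resize(t,None,fx=5,fy=5,interpolation=cv2.INTER_CUBIC)[:,:,::-1])
```

```text
cmd [0.5375 0.0508 0.3284] -1.6387
[0.5383 0.0551 0.3352] 10.0667 [1.53515498 1.33936699 2.5892035 ]
```

View pics/w9.png

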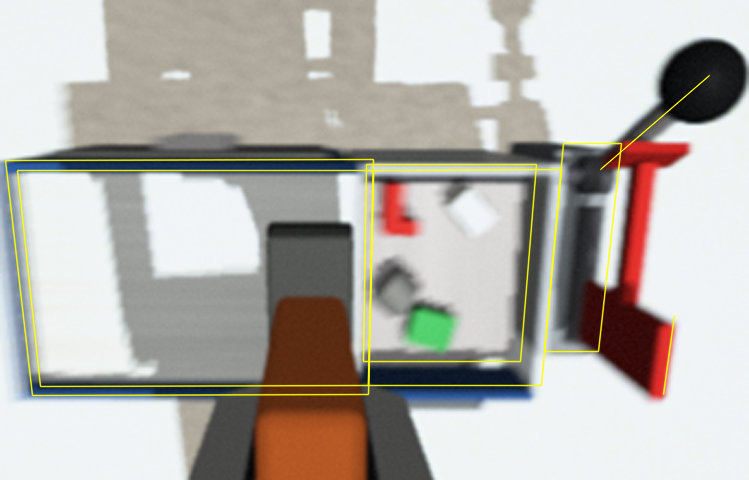

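View pics/s9.png

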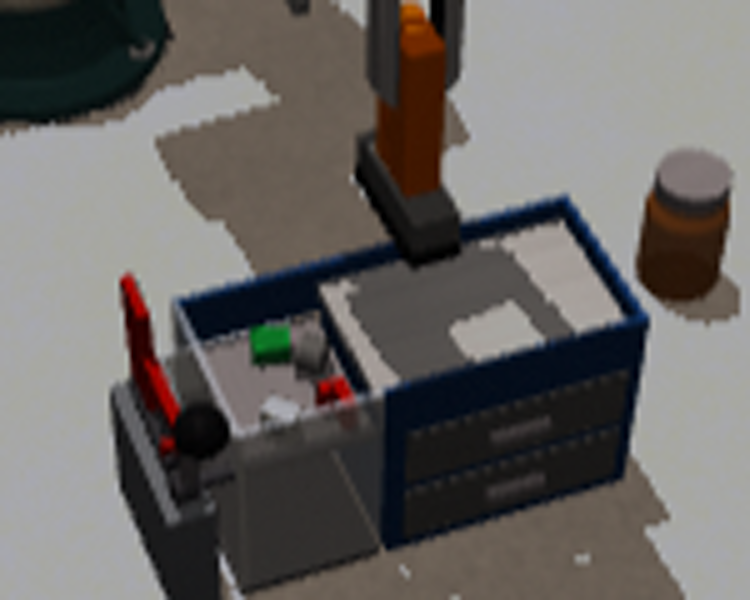

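All four bits lie in the pocket: red (400,210), white (470,210), grey (395,288) and green (432,328). The deck is empty. Now I'll carry the pusher back to its spot.

Run:
```python
from h import *
plan((.4456,-.3489,.349),-1.6387)
```

```text
tx 13.50 ty -0.69 tz -2.15 ry -0.00
```

{"op": "arm_command", "data": {"commands": [{"jaw": 0,"tx": 0.3,"ty": -0.5,"tz": -0.1,"rx": 0,"ry": 0,"rz": 0},{"jaw": 0,"tx": 1.2,"ty": -0.7,"tz": -0.2,"rx": 0,"ry": 0,"rz": 0},{"jaw": 0,"tx": 2.3,"ty": -0.7,"tz": -0.4,"rx": 0,"ry": 0,"rz": 0},{"jaw": 0,"tx": 3.5,"ty": -0.7,"tz": -0.6,"rx": 0,"ry": 0,"rz": 0},{"jaw": 0,"tx": 4.7,"ty": -0.7,"tz": -0.8,"rx": 0,"ry": 0,"rz": 0},{"jaw": 0,"tx": 5.9,"ty": -0.7,"tz": -1.0,"rx": 0,"ry": 0,"rz": 0},{"jaw": 0,"tx": 7.1,"ty": -0.7,"tz": -1.2,"rx": 0,"ry": 0,"rz": 0},{"jaw": 0,"tx": 8.3,"ty": -0.7,"tz": -1.4,"rx": 0,"ry": 0,"rz": 0},{"jaw": 0,"tx": 9.4,"ty": -0.7,"tz": -1.6,"rx": 0,"ry": -0.2,"rz": 0},{"jaw": 0,"tx": 10.4,"ty": -0.7,"tz": -1.8,"rx": 0,"ry": -0.5,"rz": 0}], "squeeze": 40}}

```text
t: 10.95
tcp_pos: [0.4604, -0.2589, 0.3471]
eef_rot: [[-0.025, -0.003, 1.0], [-1.0, 0.001, -0.025], [-0.001, -1.0, -0.003]]
force: [0.2, -0.7, -1.6]
gripper_width: 0.0239
```

Run:
```python
from h import *
done(10.4,-.7,-1.8,-.5)
s=telemetry.read_state(); print(np.round(s['tcp_pos'],4),s['t'],s['force'])
plan((.4456,-.3489,.12),-1.4031)
```

```text
cmd [ 0.4624 -0.2568  0.3494] -1.5951
[ 0.4604 -0.2589  0.3471] 10.95 [ 0.16189187 -0.73221803 -1.55787965]
tx 3.08 ty 7.65 tz -0.49 ry -2.20
```

{"op": "arm_command", "data": {"commands": [{"jaw": 0,"tx": 0.8,"ty": 0,"tz": -0.15,"rx": 0,"ry": -0.4,"rz": 0},{"jaw": 0,"tx": 1.6,"ty": 0.4,"tz": -0.3,"rx": 0,"ry": -0.8,"rz": 0},{"jaw": 0,"tx": 2.3,"ty": 1.1,"tz": -0.4,"rx": 0,"ry": -1.2,"rz": 0},{"jaw": 0,"tx": 2.8,"ty": 2.0,"tz": -0.5,"rx": 0,"ry": -1.6,"rz": 0},{"jaw": 0,"tx": 3.08,"ty": 3.0,"tz": -0.5,"rx": 0,"ry": -2.0,"rz": 0},{"jaw": 0,"tx": 3.08,"ty": 4.0,"tz": -0.5,"rx": 0,"ry": -2.2,"rz": 0},{"jaw": 0,"tx": 3.08,"ty": 5.0,"tz": -0.5,"rx": 0,"ry": -2.2,"rz": 0},{"jaw": 0,"tx": 3.08,"ty": 6.0,"tz": -0.5,"rx": 0,"ry": -2.2,"rz": 0},{"jaw": 0,"tx": 3.08,"ty": 6.8,"tz": -0.5,"rx": 0,"ry": -2.2,"rz": 0},{"jaw": 0,"tx": 3.08,"ty": 7.3,"tz": -0.5,"rx": 0,"ry": -2.2,"rz": 0}], "squeeze": 40}}

```text
t: 11.78
tcp_pos: [0.442, -0.3471, 0.1243]
eef_rot: [[0.167, -0.007, 0.986], [-0.986, 0.006, 0.167], [-0.007, -1.0, -0.006]]
force: [0.1, 0.3, -2.9]
gripper_width: 0.0235
```

Run:
```python
from h import *
done(3.08,7.3,-.5,-2.2)
s=telemetry.read_state(); print(np.round(s['tcp_pos'],4),s['t'],s['force'])
im=cams.grab_frame("wrist")[:,:,::-1].copy(); cv2.imwrite('pics/w10.png',cv2.resize(im,None,fx=1.5,fy=1.5))
t=cams.grab_frame("scene")[140:290,60:210]; cv2.imwrite('pics/s10.png',cv2.resize(t,None,fx=4,fy=4,interpolation=cv2.INTER_CUBIC)[:,:,::-1])
s=telemetry.read_state(); print(np.round(s['tcp_pos'],4),s['t'],s['force'])
```

```text
cmd [ 0.4452 -0.3488  0.1304] -1.4031
[ 0.442  -0.3471  0.1243] 11.7833 [ 0.09768045  0.29038383 -2.85280627]
[ 0.4417 -0.3465  0.1241] 11.8833 [-0.03661283  0.38130075 -2.91061429]
```

View pics/s10.png

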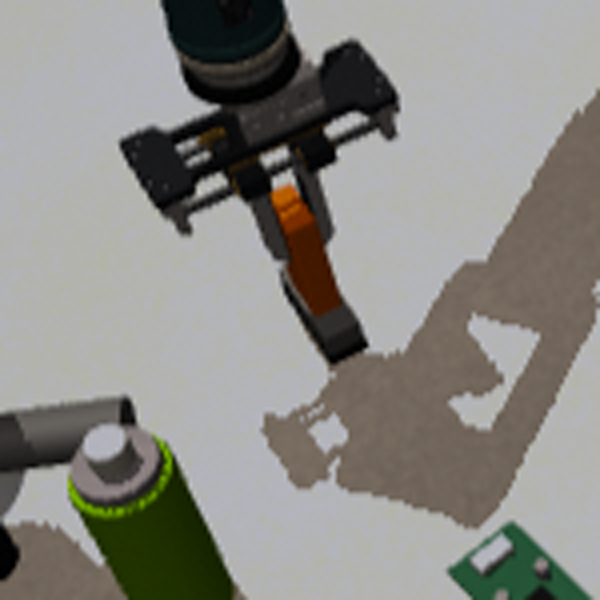

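{"op": "arm_command", "data": {"commands": [{"jaw": 0,"tx": 0,"ty": 0.2,"tz": 0,"rx": 0,"ry": 0,"rz": 0},{"jaw": 0,"tx": 0,"ty": 0.4,"tz": 0,"rx": 0,"ry": 0,"rz": 0},{"jaw": 0,"tx": 0,"ty": 0.6,"tz": 0,"rx": 0,"ry": 0,"rz": 0},{"jaw": 0,"tx": 0,"ty": 0.75,"tz": 0,"rx": 0,"ry": 0,"rz": 0},{"jaw": 0,"tx": 0,"ty": 0.8,"tz": 0,"rx": 0,"ry": 0,"rz": 0},{"jaw": 0,"tx": 0,"ty": 0.8,"tz": 0,"rx": 0,"ry": 0,"rz": 0},{"jaw": 0,"tx": 0,"ty": 0.8,"tz": 0,"rx": 0,"ry": 0,"rz": 0},{"jaw": 0,"tx": 0,"ty": 0.8,"tz": 0,"rx": 0,"ry": 0,"rz": 0},{"jaw": 0,"tx": 0,"ty": 0.8,"tz": 0,"rx": 0,"ry": 0,"rz": 0},{"jaw": 0,"tx": 0,"ty": 0.8,"tz": 0,"rx": 0,"ry": 0,"rz": 0}], "squeeze": 40}}

```text
t: 12.72
tcp_pos: [0.445, -0.3488, 0.1063]
eef_rot: [[0.167, 0.001, 0.986], [-0.986, -0.001, 0.167], [0.001, -1.0, 0.0]]
force: [-0.1, 0.0, -1.9]
gripper_width: 0.0236
```

Run:
```python
from h import *
done(0,.8,0,0)
t=cams.grab_frame("scene")[170:260,100:190]; cv2.imwrite('pics/s11.png',cv2.resize(t,None,fx=6,fy=6,interpolation=cv2.INTER_CUBIC)[:,:,::-1])
s=telemetry.read_state(); print(np.round(s['tcp_pos'],4),s['t'],s['force'],np.round(s['eef_rot'],4).tolist())
```

```text
cmd [ 0.4452 -0.3488  0.1064] -1.4031
[ 0.445  -0.3487  0.1062] 12.7667 [ 0.05016487  0.40456596 -2.0200187 ] [[0.167, 0.0005, 0.986], [-0.986, -0.0005, 0.167], [0.0006, -1.0, 0.0004]]
```

View pics/s11.png

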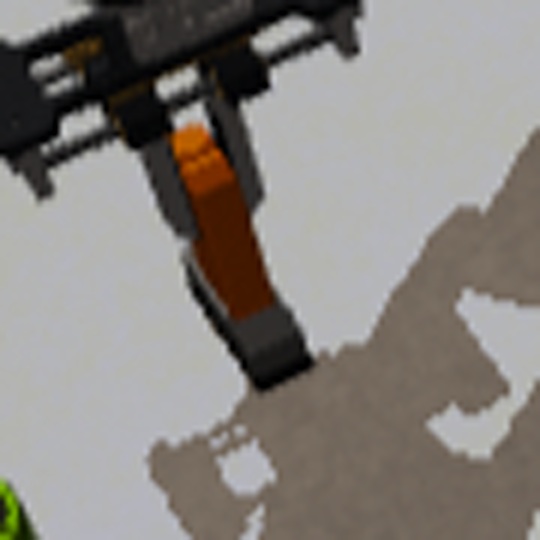

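Tracking is exact once the arm settles. I'll lower in small steps until the foot takes the load.

{"op": "arm_command", "data": {"commands": [{"jaw": 0,"tx": 0,"ty": 0.1,"tz": 0,"rx": 0,"ry": 0,"rz": 0},{"jaw": 0,"tx": 0,"ty": 0.2,"tz": 0,"rx": 0,"ry": 0,"rz": 0},{"jaw": 0,"tx": 0,"ty": 0.25,"tz": 0,"rx": 0,"ry": 0,"rz": 0},{"jaw": 0,"tx": 0,"ty": 0.25,"tz": 0,"rx": 0,"ry": 0,"rz": 0},{"jaw": 0,"tx": 0,"ty": 0.25,"tz": 0,"rx": 0,"ry": 0,"rz": 0},{"jaw": 0,"tx": 0,"ty": 0.25,"tz": 0,"rx": 0,"ry": 0,"rz": 0},{"jaw": 0,"tx": 0,"ty": 0.25,"tz": 0,"rx": 0,"ry": 0,"rz": 0},{"jaw": 0,"tx": 0,"ty": 0.25,"tz": 0,"rx": 0,"ry": 0,"rz": 0},{"jaw": 0,"tx": 0,"ty": 0.25,"tz": 0,"rx": 0,"ry": 0,"rz": 0},{"jaw": 0,"tx": 0,"ty": 0.25,"tz": 0,"rx": 0,"ry": 0,"rz": 0}], "squeeze": 40}}

```text
t: 13.6
tcp_pos: [0.4449, -0.3487, 0.0985]
eef_rot: [[0.167, 0.0, 0.986], [-0.986, -0.0, 0.167], [0.0, -1.0, 0.0]]
force: [-0.1, -0.6, -1.5]
gripper_width: 0.0237
```

{"op": "arm_command", "data": {"commands": [{"jaw": 0,"tx": 0,"ty": 0.05,"tz": 0,"rx": 0,"ry": 0,"rz": 0},{"jaw": 0,"tx": 0,"ty": 0.05,"tz": 0,"rx": 0,"ry": 0,"rz": 0},{"jaw": 0,"tx": 0,"ty": 0.08,"tz": 0,"rx": 0,"ry": 0,"rz": 0},{"jaw": 0,"tx": 0,"ty": 0.08,"tz": 0,"rx": 0,"ry": 0,"rz": 0},{"jaw": 0,"tx": 0,"ty": 0.08,"tz": 0,"rx": 0,"ry": 0,"rz": 0},{"jaw": 0,"tx": 0,"ty": 0.08,"tz": 0,"rx": 0,"ry": 0,"rz": 0},{"jaw": 0,"tx": 0,"ty": 0.08,"tz": 0,"rx": 0,"ry": 0,"rz": 0},{"jaw": 0,"tx": 0,"ty": 0.08,"tz": 0,"rx": 0,"ry": 0,"rz": 0},{"jaw": 0,"tx": 0,"ty": 0.08,"tz": 0,"rx": 0,"ry": 0,"rz": 0},{"jaw": 0,"tx": 0,"ty": 0.08,"tz": 0,"rx": 0,"ry": 0,"rz": 0}], "squeeze": 40}}

```text
t: 14.43
tcp_pos: [0.4452, -0.3488, 0.0973]
eef_rot: [[0.167, 0.001, 0.986], [-0.986, -0.001, 0.167], [0.001, -1.0, 0.001]]
force: [-1.1, 1.0, 5.5]
gripper_width: 0.0235
```

The foot is on the bench: force went from -1.5 to +5.5 N at z 0.0973. Release and rise.

{"op": "arm_command", "data": {"commands": [{"jaw": 0.3,"tx": 0,"ty": -0.02,"tz": 0,"rx": 0,"ry": 0,"rz": 0},{"jaw": 0.5,"tx": 0,"ty": -0.02,"tz": 0,"rx": 0,"ry": 0,"rz": 0},{"jaw": 0.8,"tx": 0,"ty": -0.02,"tz": 0,"rx": 0,"ry": 0,"rz": 0},{"jaw": 0.8,"tx": 0,"ty": -0.02,"tz": 0,"rx": 0,"ry": 0,"rz": 0},{"jaw": 0.8,"tx": 0,"ty": -0.02,"tz": 0,"rx": 0,"ry": 0,"rz": 0},{"jaw": 0.8,"tx": 0,"ty": -0.02,"tz": 0,"rx": 0,"ry": 0,"rz": 0},{"jaw": 0.8,"tx": 0,"ty": -0.3,"tz": 0,"rx": 0,"ry": 0,"rz": 0},{"jaw": 0.8,"tx": 0,"ty": -1,"tz": 0,"rx": 0,"ry": 0,"rz": 0},{"jaw": 0.8,"tx": 0,"ty": -2.2,"tz": 0,"rx": 0,"ry": 0,"rz": 0},{"jaw": 0.8,"tx": 0,"ty": -3.4,"tz": 0,"rx": 0,"ry": 0,"rz": 0}], "squeeze": 40}}

```text
t: 15.27
tcp_pos: [0.444, -0.3479, 0.1982]
eef_rot: [[0.167, -0.002, 0.986], [-0.986, 0.002, 0.167], [-0.003, -1.0, -0.002]]
force: [0.6, -0.8, 0.2]
gripper_width: 0.0752
```

Run:
```python
from h import *
done(0,.33,0,0);done(0,-3.4,0,0)
im=cams.grab_frame("wrist")[:,:,::-1].copy(); cv2.imwrite('pics/w12.png',im)
t=cams.grab_frame("scene")[140:260,100:250]; cv2.imwrite('pics/s12.png',cv2.resize(t,None,fx=5,fy=5,interpolation=cv2.INTER_CUBIC)[:,:,::-1])
s=telemetry.read_state(); print(np.round(s['tcp_pos'],4),s['t'],s['force'])
R,t=S(.532,.019,-.07)
for n,p in [("catchtop",(-.02,-.125,.21)),("knob0",(.095,-.125,.211)),("knob1",(-.001,-.125,.206))]: print(n,(R@p+t).round(4))
```

```text
cmd [ 0.4452 -0.3488  0.0965] -1.4031
cmd [ 0.4452 -0.3488  0.1985] -1.4031
[ 0.4475 -0.3511  0.2068] 15.3667 [ 0.79229708 -0.0487836   0.16594479]
catchtop [ 0.5033 -0.1043  0.21  ]
knob0 [ 0.618  -0.1123  0.211 ]
knob1 [ 0.5223 -0.1056  0.206 ]
```

View pics/s12.png

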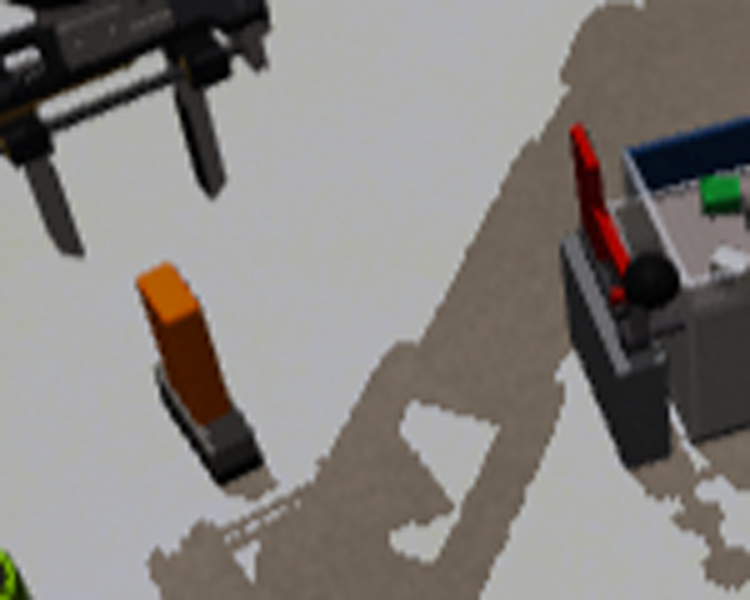

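View pics/w12.png

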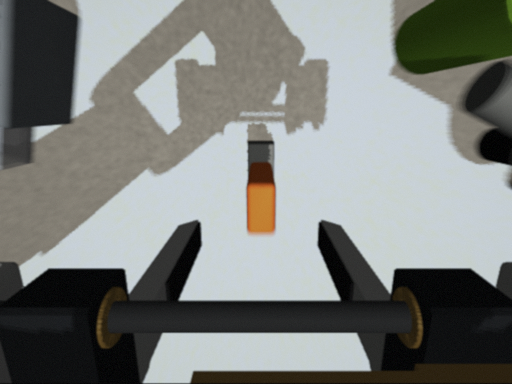

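The pusher stands upright and free at (165,275)–(260,470) in the crop. Next is the catch: close the jaws, pass over, and come down on its pocket side.

Run:
```python
from h import *
R,t=S(.532,.019,-.07)
p=R@[-.02,-.088,.265]+t; print(p); plan(p,-.07-np.pi/2)
```

```text
[ 0.50589401 -0.06738563  0.265     ]
tx -8.91 ty -2.22 tz 3.56 ry 2.72
```

{"op": "arm_command", "data": {"commands": [{"jaw": 0.5,"tx": 0,"ty": -1,"tz": 0.1,"rx": 0,"ry": 0.2,"rz": 0},{"jaw": 0,"tx": -0.5,"ty": -2,"tz": 0.3,"rx": 0,"ry": 0.5,"rz": 0},{"jaw": 0,"tx": -1.6,"ty": -2.3,"tz": 0.6,"rx": 0,"ry": 0.8,"rz": 0},{"jaw": 0,"tx": -2.8,"ty": -2.3,"tz": 1.1,"rx": 0,"ry": 1.2,"rz": 0},{"jaw": 0,"tx": -4.0,"ty": -2.3,"tz": 1.6,"rx": 0,"ry": 1.6,"rz": 0},{"jaw": 0,"tx": -5.2,"ty": -2.3,"tz": 2.1,"rx": 0,"ry": 2.0,"rz": 0},{"jaw": 0,"tx": -6.4,"ty": -2.3,"tz": 2.6,"rx": 0,"ry": 2.4,"rz": 0},{"jaw": 0,"tx": -7.5,"ty": -2.3,"tz": 3.0,"rx": 0,"ry": 2.7,"rz": 0},{"jaw": 0,"tx": -8.4,"ty": -2.3,"tz": 3.4,"rx": 0,"ry": 2.7,"rz": 0},{"jaw": 0,"tx": -8.9,"ty": -2.3,"tz": 3.55,"rx": 0,"ry": 2.7,"rz": 0}], "squeeze": 40}}

```text
t: 16.2
tcp_pos: [0.5056, -0.0642, 0.2671]
eef_rot: [[-0.064, 0.001, 0.998], [-0.998, 0.001, -0.064], [-0.001, -1.0, 0.001]]
force: [-0.4, -0.3, -0.7]
gripper_width: 0.0118
```

Run:
```python
from ovw import *
done(-8.9,-2.3,3.55,2.7)
cams.grab_frame("top")
C=cal("wrist"); im=cams.grab_frame("wrist")[:,:,::-1].copy(); cv2.imwrite('pics/w13raw.png',im)
ovw('pics/w13raw.png',C,(.532,.019,-.07),(100,512,60,384),1.9,'pics/w13.png')
s=telemetry.read_state(); print(np.round(s['tcp_pos'],4),s['t'],s['gripper_width'])
```

```text
cmd [ 0.5056 -0.0678  0.2675] -1.6387
[ 0.5054 -0.0651  0.2672] 16.3 0.00425916213473787
```

View pics/w13.png

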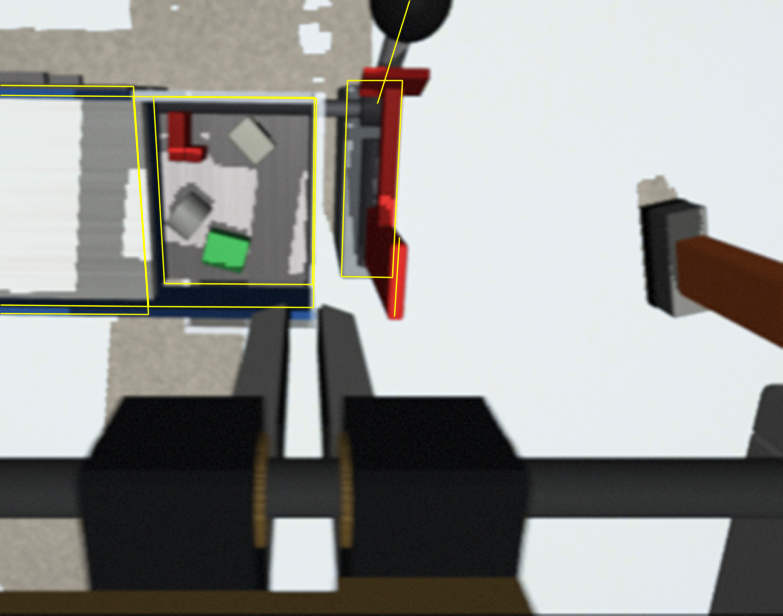

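The catch and overlay agree, and the fingers are on its pocket side. Descend, then push toward station -y.

{"op": "arm_command", "data": {"commands": [{"jaw": 0,"tx": 0,"ty": 0.8,"tz": 0,"rx": 0,"ry": 0,"rz": 0},{"jaw": 0,"tx": 0,"ty": 1.6,"tz": 0,"rx": 0,"ry": 0,"rz": 0},{"jaw": 0,"tx": 0,"ty": 2.3,"tz": 0,"rx": 0,"ry": 0,"rz": 0},{"jaw": 0,"tx": 0,"ty": 2.7,"tz": 0,"rx": 0,"ry": 0,"rz": 0},{"jaw": 0,"tx": 0,"ty": 2.7,"tz": 0,"rx": 0,"ry": 0,"rz": 0},{"jaw": 0,"tx": 0.3,"ty": 2.7,"tz": 0,"rx": 0,"ry": 0,"rz": 0},{"jaw": 0,"tx": 0.6,"ty": 2.7,"tz": 0,"rx": 0,"ry": 0,"rz": 0},{"jaw": 0,"tx": 0.9,"ty": 2.7,"tz": 0,"rx": 0,"ry": 0,"rz": 0},{"jaw": 0,"tx": 1.2,"ty": 2.7,"tz": 0,"rx": 0,"ry": 0,"rz": 0},{"jaw": 0,"tx": 1.5,"ty": 2.7,"tz": 0,"rx": 0,"ry": 0,"rz": 0}], "squeeze": 40}}

```text
t: 17.13
tcp_pos: [0.5026, -0.114, 0.1872]
eef_rot: [[-0.068, 0.002, 0.998], [-0.998, -0.001, -0.068], [0.001, -1.0, 0.002]]
force: [0.7, 0.4, 0.9]
gripper_width: 0.0004
```

{"op": "arm_command", "data": {"commands": [{"jaw": 0,"tx": 0.3,"ty": 0,"tz": 0,"rx": 0,"ry": 0,"rz": 0},{"jaw": 0,"tx": 0.6,"ty": 0,"tz": 0,"rx": 0,"ry": 0,"rz": 0},{"jaw": 0,"tx": 0.9,"ty": 0,"tz": 0,"rx": 0,"ry": 0,"rz": 0},{"jaw": 0,"tx": 1.2,"ty": 0,"tz": 0,"rx": 0,"ry": 0,"rz": 0},{"jaw": 0,"tx": 1.5,"ty": 0,"tz": 0,"rx": 0,"ry": 0,"rz": 0},{"jaw": 0,"tx": 1.8,"ty": 0,"tz": 0,"rx": 0,"ry": 0,"rz": 0},{"jaw": 0,"tx": 2.0,"ty": 0,"tz": 0,"rx": 0,"ry": 0,"rz": 0},{"jaw": 0,"tx": 2.0,"ty": -0.5,"tz": 0,"rx": 0,"ry": 0,"rz": 0},{"jaw": 0,"tx": 2.0,"ty": -1.5,"tz": 0,"rx": 0,"ry": 0,"rz": 0},{"jaw": 0,"tx": 2.0,"ty": -2.5,"tz": 0,"rx": 0,"ry": 0,"rz": 0}], "squeeze": 40}}

```text
t: 17.97
tcp_pos: [0.4972, -0.1723, 0.2602]
eef_rot: [[-0.068, -0.004, 0.998], [-0.998, 0.002, -0.068], [-0.002, -1.0, -0.004]]
force: [0.7, -0.5, 0.8]
gripper_width: 0.0004
```

Run:
```python
from ovw import *
done(1.5,2.7,0,0); done(2,-2.5,0,0)
t=cams.grab_frame("scene")[120:240,180:330]; cv2.imwrite('pics/s14.png',cv2.resize(t,None,fx=5,fy=5,interpolation=cv2.INTER_CUBIC)[:,:,::-1])
C=cal("wrist"); im=cams.grab_frame("wrist")[:,:,::-1].copy(); cv2.imwrite('pics/w14raw.png',im)
ovw('pics/w14raw.png',C,(.532,.019,-.07),(0,412,0,384),1.6,'pics/w14.png')
s=telemetry.read_state(); print(np.round(s['tcp_pos'],4),s['t'],s['gripper_width'])
```

```text
cmd [ 0.5026 -0.1127  0.1865] -1.6387
cmd [ 0.4985 -0.1726  0.2615] -1.6387
[ 0.5002 -0.1736  0.2672] 18.0667 0.00025225479836363403
```

View pics/w14.png

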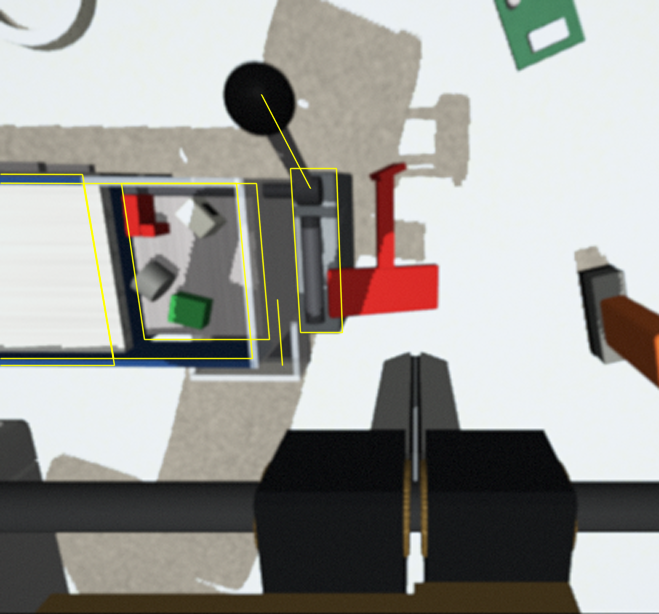

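View pics/s14.png

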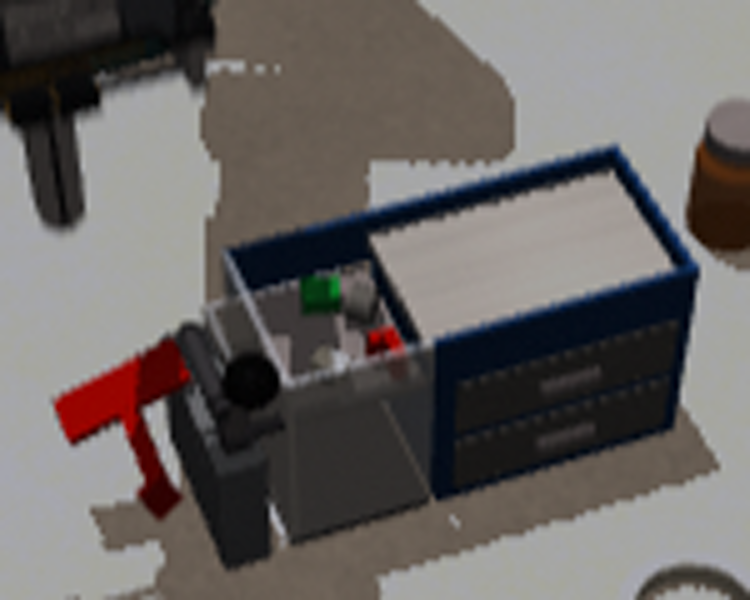

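The catch is fully over, lying to the right at (75,400) in the scene crop, and the lever is still back. Now to the knob with the jaws partly open.

Run:
```python
from h import *
C=cal("wrist"); print(at_z(C,(259/1.6-.5,98/1.6-.5),.211))
R,t=S(.532,.019,-.07)
p=R@[.095,-.125,.27]+t; print(p); plan(p,-.07-np.pi/2)
```

```text
[ 0.61659222 -0.11138072  0.211     ]
[ 0.61802449 -0.11233845  0.27      ]
tx -2.27 ty -0.28 tz 3.84 ry 0.02
```

{"op": "arm_command", "data": {"commands": [{"jaw": 0.2,"tx": -0.2,"ty": -0.2,"tz": 0.3,"rx": 0,"ry": 0,"rz": 0},{"jaw": 0.4,"tx": -0.6,"ty": -0.3,"tz": 1.0,"rx": 0,"ry": 0,"rz": 0},{"jaw": 0.6,"tx": -1.0,"ty": -0.3,"tz": 1.7,"rx": 0,"ry": 0,"rz": 0},{"jaw": 0.6,"tx": -1.4,"ty": -0.3,"tz": 2.4,"rx": 0,"ry": 0,"rz": 0},{"jaw": 0.6,"tx": -1.8,"ty": -0.3,"tz": 3.0,"rx": 0,"ry": 0,"rz": 0},{"jaw": 0.6,"tx": -2.1,"ty": -0.3,"tz": 3.5,"rx": 0,"ry": 0,"rz": 0},{"jaw": 0.6,"tx": -2.28,"ty": -0.3,"tz": 3.82,"rx": 0,"ry": 0,"rz": 0},{"jaw": 0.6,"tx": -2.28,"ty": -0.3,"tz": 3.82,"rx": 0,"ry": 0,"rz": 0},{"jaw": 0.6,"tx": -2.28,"ty": -0.3,"tz": 3.82,"rx": 0,"ry": 0,"rz": 0},{"jaw": 0.6,"tx": -2.28,"ty": -0.3,"tz": 3.82,"rx": 0,"ry": 0,"rz": 0}], "squeeze": 40}}

```text
t: 18.9
tcp_pos: [0.6165, -0.1122, 0.2695]
eef_rot: [[-0.068, -0.001, 0.998], [-0.998, -0.0, -0.068], [0.0, -1.0, -0.001]]
force: [-0.2, -0.1, 1.0]
gripper_width: 0.0562
```

Run:
```python
from ovw import *
done(-2.28,-.3,3.82,0)
C=cal("wrist"); im=cams.grab_frame("wrist")[:,:,::-1].copy(); cv2.imwrite('pics/w15raw.png',im)
ovw('pics/w15raw.png',C,(.532,.019,-.07),(0,512,0,384),1.5,'pics/w15.png')
s=telemetry.read_state(); print(np.round(s['tcp_pos'],4),s['t'],s['gripper_width'])
```

```text
cmd [ 0.6175 -0.1121  0.2705] -1.6387
[ 0.6164 -0.1123  0.2699] 18.95 0.0564146613890345
```

View pics/w15.png

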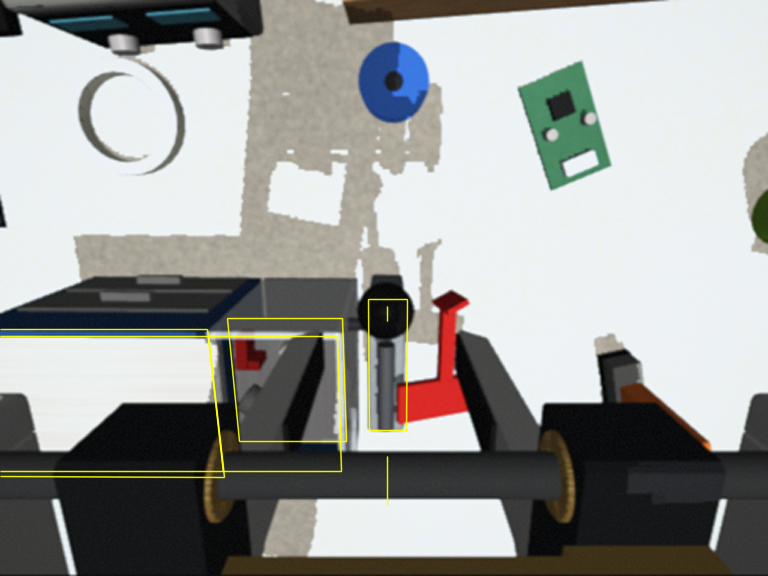

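The knob at (386,310) is centred between the fingers. Descend and grip it.

{"op": "arm_command", "data": {"commands": [{"jaw": 0.6,"tx": 0,"ty": 0.6,"tz": 0,"rx": 0,"ry": 0,"rz": 0},{"jaw": 0.6,"tx": 0,"ty": 1.3,"tz": 0,"rx": 0,"ry": 0,"rz": 0},{"jaw": 0.6,"tx": 0,"ty": 2.0,"tz": 0,"rx": 0,"ry": 0,"rz": 0},{"jaw": 0.6,"tx": 0,"ty": 2.4,"tz": 0,"rx": 0,"ry": 0,"rz": 0},{"jaw": 0.6,"tx": 0,"ty": 2.6,"tz": 0,"rx": 0,"ry": 0,"rz": 0},{"jaw": 0.6,"tx": 0,"ty": 2.6,"tz": 0,"rx": 0,"ry": 0,"rz": 0},{"jaw": 0.3,"tx": 0,"ty": 2.6,"tz": 0,"rx": 0,"ry": 0,"rz": 0},{"jaw": 0.1,"tx": 0,"ty": 2.6,"tz": 0,"rx": 0,"ry": 0,"rz": 0},{"jaw": 0.1,"tx": 0,"ty": 2.6,"tz": 0,"rx": 0,"ry": 0,"rz": 0},{"jaw": 0.1,"tx": 0,"ty": 2.6,"tz": 0,"rx": 0,"ry": 0,"rz": 0}], "squeeze": 40}}

```text
t: 19.78
tcp_pos: [0.6178, -0.1112, 0.1935]
eef_rot: [[-0.067, 0.003, 0.998], [-0.998, 0.001, -0.067], [-0.001, -1.0, 0.003]]
force: [1.3, 7.6, 2.3]
gripper_width: 0.0336
```

Run:
```python
from h import *
done(0,2.6,0,0)
cams.grab_frame("top")
im=cams.grab_frame("wrist")[:,:,::-1].copy(); cv2.imwrite('pics/w16.png',cv2.resize(im,None,fx=1.5,fy=1.5))
s=telemetry.read_state(); print(np.round(s['tcp_pos'],4),s['t'],s['gripper_width'],s['force'])
# arc rows from joint 0 to .98 in tool units (tx=-station y, ty=-z, tz=station x approx)
k=lambda q:np.array([.052+.105*np.sin(.42-q),.115+.105*np.cos(.42-q)])
for q in np.linspace(0,.98,15): d=(k(q)-k(0))/.03; print(round(q,2),"tz %.2f ty %.2f"%(d[0],-d[1]))
```

```text
cmd [ 0.6175 -0.1121  0.1925] -1.6387
[ 0.6179 -0.1103  0.1934] 19.8833 0.030465179542953 [-0.62597149  4.22502505  3.42235879]
0.0 tz 0.00 ty -0.00
0.07 tz -0.23 ty -0.09
0.14 tz -0.46 ty -0.17
0.21 tz -0.70 ty -0.23
0.28 tz -0.94 ty -0.27
0.35 tz -1.18 ty -0.30
0.42 tz -1.43 ty -0.30
0.49 tz -1.67 ty -0.30
0.56 tz -1.92 ty -0.27
0.63 tz -2.16 ty -0.23
0.7 tz -2.39 ty -0.17
0.77 tz -2.63 ty -0.09
0.84 tz -2.85 ty -0.00
0.91 tz -3.07 ty 0.11
0.98 tz -3.29 ty 0.23
```

View pics/w16.png

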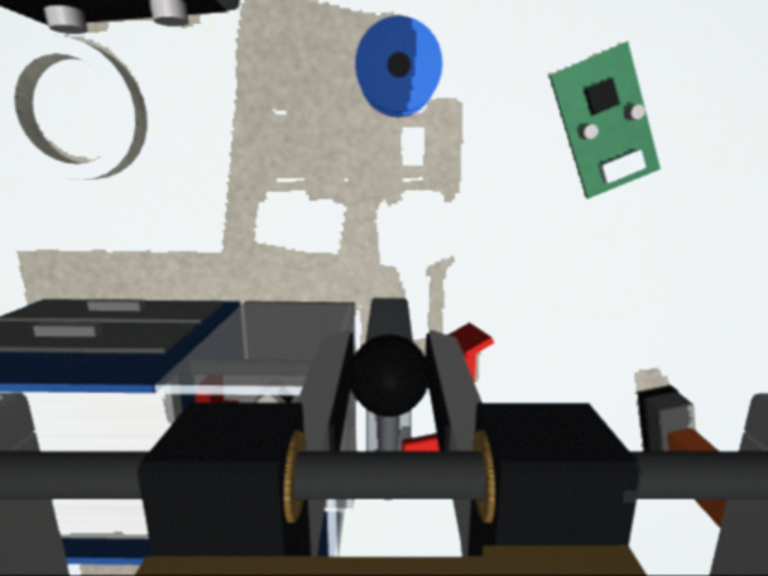

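The knob is gripped at 30.5 mm. Pull along the lever's arc.

{"op": "arm_command", "data": {"commands": [{"jaw": 0.1,"tx": -0.03,"ty": -0.05,"tz": -0.12,"rx": 0,"ry": 0,"rz": 0},{"jaw": 0.1,"tx": -0.05,"ty": -0.13,"tz": -0.35,"rx": 0,"ry": 0,"rz": 0},{"jaw": 0.1,"tx": -0.05,"ty": -0.2,"tz": -0.58,"rx": 0,"ry": 0,"rz": 0},{"jaw": 0.1,"tx": -0.05,"ty": -0.25,"tz": -0.82,"rx": 0,"ry": 0,"rz": 0},{"jaw": 0.1,"tx": -0.05,"ty": -0.29,"tz": -1.06,"rx": 0,"ry": 0,"rz": 0},{"jaw": 0.1,"tx": -0.05,"ty": -0.3,"tz": -1.3,"rx": 0,"ry": 0,"rz": 0},{"jaw": 0.1,"tx": -0.05,"ty": -0.3,"tz": -1.55,"rx": 0,"ry": 0,"rz": 0},{"jaw": 0.1,"tx": -0.05,"ty": -0.28,"tz": -1.8,"rx": 0,"ry": 0,"rz": 0},{"jaw": 0.1,"tx": -0.05,"ty": -0.25,"tz": -2.04,"rx": 0,"ry": 0,"rz": 0},{"jaw": 0.1,"tx": -0.05,"ty": -0.2,"tz": -2.28,"rx": 0,"ry": 0,"rz": 0}], "squeeze": 40}}

```text
t: 20.72
tcp_pos: [0.5505, -0.1053, 0.2002]
eef_rot: [[-0.067, 0.007, 0.998], [-0.998, -0.0, -0.067], [-0.0, -1.0, 0.007]]
force: [5.1, 3.2, 4.5]
gripper_width: 0.0306
```

{"op": "arm_command", "data": {"commands": [{"jaw": 0.1,"tx": 0,"ty": 0.05,"tz": -0.2,"rx": 0,"ry": 0,"rz": 0},{"jaw": 0.1,"tx": 0,"ty": 0.12,"tz": -0.4,"rx": 0,"ry": 0,"rz": 0},{"jaw": 0.1,"tx": 0,"ty": 0.2,"tz": -0.6,"rx": 0,"ry": 0,"rz": 0},{"jaw": 0.1,"tx": 0,"ty": 0.3,"tz": -0.78,"rx": 0,"ry": 0,"rz": 0},{"jaw": 0.1,"tx": 0,"ty": 0.35,"tz": -0.9,"rx": 0,"ry": 0,"rz": 0},{"jaw": 0.1,"tx": 0,"ty": 0.38,"tz": -1.0,"rx": 0,"ry": 0,"rz": 0},{"jaw": 0.1,"tx": 0,"ty": 0.38,"tz": -1.0,"rx": 0,"ry": 0,"rz": 0},{"jaw": 0.1,"tx": 0,"ty": 0.38,"tz": -1.0,"rx": 0,"ry": 0,"rz": 0},{"jaw": 0.1,"tx": 0,"ty": 0.38,"tz": -1.0,"rx": 0,"ry": 0,"rz": 0},{"jaw": 0.1,"tx": 0,"ty": 0.38,"tz": -1.0,"rx": 0,"ry": 0,"rz": 0}], "squeeze": 40}}

```text
t: 21.55
tcp_pos: [0.5208, -0.1031, 0.1903]
eef_rot: [[-0.067, 0.008, 0.998], [-0.998, -0.0, -0.067], [-0.0, -1.0, 0.008]]
force: [3.0, 4.9, 7.6]
gripper_width: 0.0298
```

Run:
```python
from ovw import *
done(-.05,-.2,-2.28,0); done(0,.38,-1,0)
t=cams.grab_frame("scene")[110:240,180:340]; cv2.imwrite('pics/s17.png',cv2.resize(t,None,fx=4.5,fy=4.5,interpolation=cv2.INTER_CUBIC)[:,:,::-1])
C=cal("wrist"); im=cams.grab_frame("wrist")[:,:,::-1].copy(); cv2.imwrite('pics/w17.png',cv2.resize(im,None,fx=1.5,fy=1.5))
s=telemetry.read_state(); print(np.round(s['tcp_pos'],4),s['t'],s['gripper_width'],s['force'])
R,t=S(.532,.019,-.07); print(((np.array(s['tcp_pos'])-t)@R).round(4))
```

```text
cmd [ 0.5493 -0.106   0.1985] -1.6387
cmd [ 0.5194 -0.1039  0.1871] -1.6387
[ 0.5208 -0.1031  0.1904] 21.65 0.02980928145125795 [2.68824062 5.23649187 8.61258193]
[-0.0026 -0.1226  0.1904]
```

View pics/w17.png

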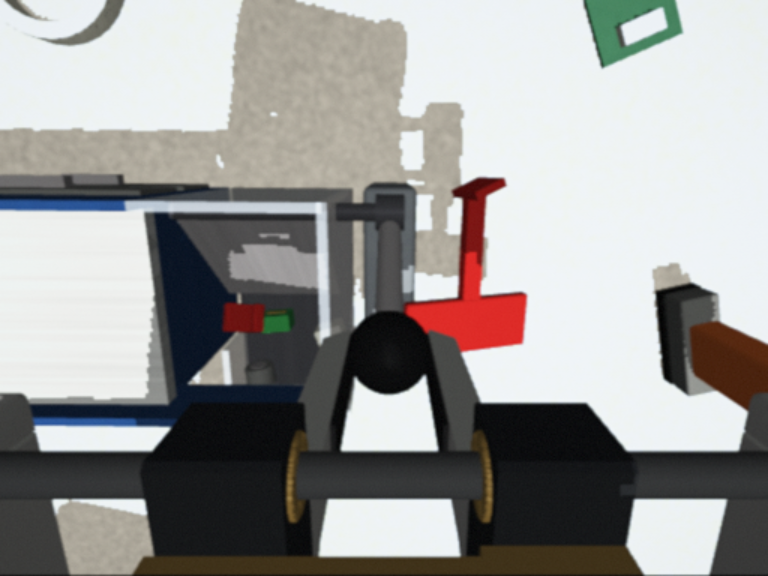

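View pics/s17.png

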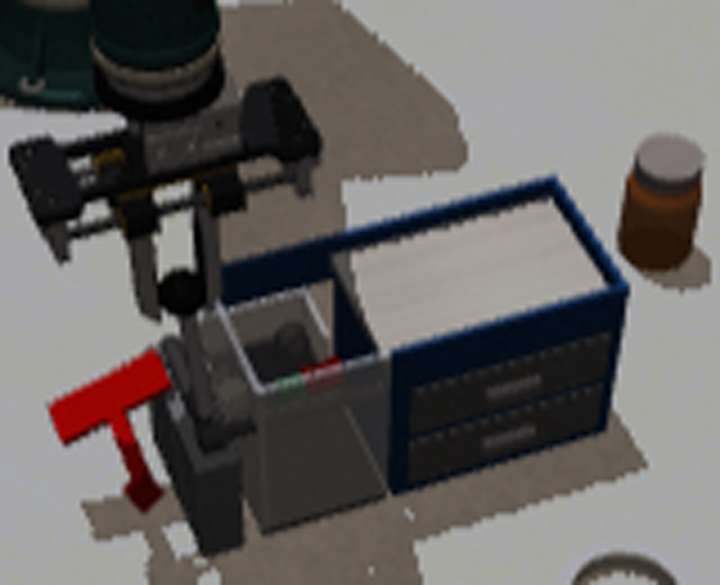

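```bash
cat >> h.py <<'E'
def tri(obs):
    A=np.zeros((3,3));b=np.zeros(3);rs=[]
    for (K,R,t),uv in obs:
        d=R.T@np.linalg.solve(K,[uv[0],uv[1],1.]);d/=np.linalg.norm(d);o=-R.T@t;P=np.eye(3)-np.outer(d,d);A+=P;b+=P@o;rs.append((P,o))
    X=np.linalg.solve(A,b); return X,[float(np.linalg.norm(P@(X-o))) for P,o in rs]
E
python3 - <<'E'
from h import *
W=cal("wrist");Sc=cal("scene"); R,t=S(.532,.019,-.07)
w=lambda p:((p[0]+.5)/1.5-.5,(p[1]+.5)/1.5-.5)
s=lambda p:((p[0]+.5)/4.5-.5+180,(p[1]+.5)/4.5-.5+110)
for n,a,b in [("knob",(388,352),(181,292)),("red",(243,318),(322,372)),("grey",(260,372),(290,337)),("green",(278,321),(290,383))]:
    X,r=tri([(W,w(a)),(Sc,s(b))]); print(n,((X-t)@R).round(4),np.round(r,4))
im=cams.grab_frame("wrist")[:,:,::-1]; cv2.imwrite('pics/w18.png',cv2.resize(im[130:270,90:270],None,fx=4.2,fy=4.2,interpolation=cv2.INTER_CUBIC))
im=cams.grab_frame("top")[:,:,::-1]; cv2.imwrite('pics/t18.png',cv2.resize(im[180:270,180:320],None,fx=5.5,fy=5.5,interpolation=cv2.INTER_CUBIC))
E
```

```text
knob [ 0.0047 -0.1232  0.2087] [0.0001 0.0001]
red [-0.04   -0.0101  0.0371] [0.0001 0.0001]
grey [-0.0915 -0.0163  0.0251] [0. 0.]
green [-0.0454 -0.0342  0.0286] [0.0007 0.0007]
```

View pics/w18.png

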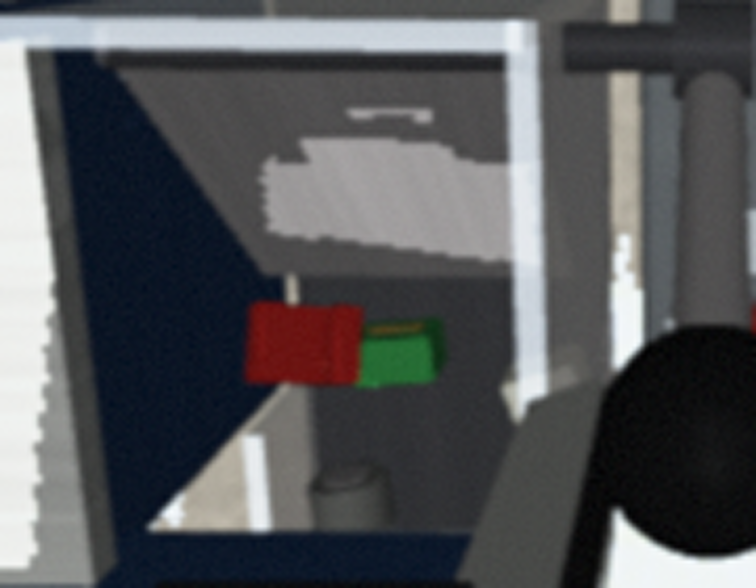

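View pics/t18.png

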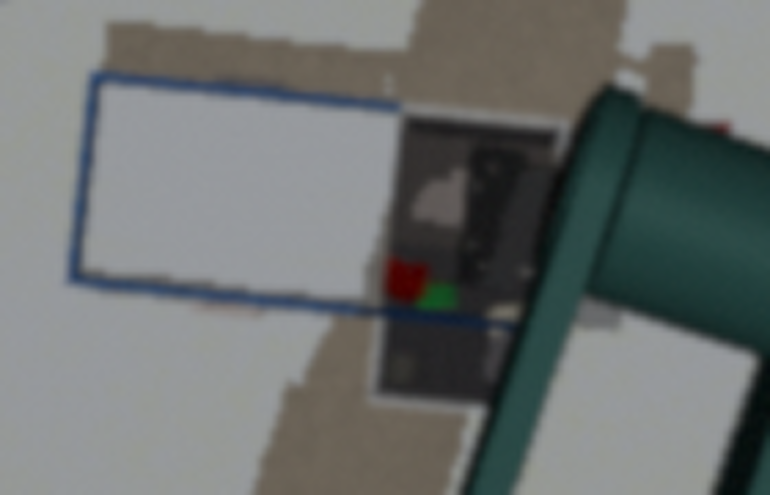

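Run:
```python
from h import *
c=cams.get_calibration("wrist"); T=np.array(c["T_tool_cam"]);K=np.array(c["intrinsics"])
def intool(uv,ty): # point on ray at given tool y (height rel TCP)
    d=T[:3,:3]@np.linalg.solve(K,[uv[0],uv[1],1.]); o=T[:3,3]; return o+d*(ty-o[1])/d[1]
print("grasp", intool((389/1.5,375/1.5),-.0176), "now",intool((388/1.5,352/1.5),-.0183))
print("pads at tool:", proj((K,T[:3,:3].T,-T[:3,:3].T@T[:3,3]),[[.015,-.019,0],[.015,-.019,.008],[.015,-.019,-.008],[.015,0,.008],[0.015,0,-.008]])*1.5)
im=cams.grab_frame("wrist")[:,:,::-1]; cv2.imwrite('pics/w19.png',cv2.resize(im[190:300,190:330],None,fx=5.5,fy=5.5,interpolation=cv2.INTER_CUBIC))
g=cv2.imread('pics/w16.png'); g=cv2.resize(g,(512,384),interpolation=cv2.INTER_AREA); cv2.imwrite('pics/w16c.png',cv2.resize(g[190:300,190:330],None,fx=5.5,fy=5.5,interpolation=cv2.INTER_CUBIC))
```

```text
grasp [ 0.00106825 -0.0176     -0.00263295] now [ 0.000679   -0.0183      0.00741972]
pads at tool: [[424.91083363 370.43048563]
 [425.35855722 351.32625654]
 [424.4738497  389.07645621]
 [421.80349606 333.31924294]
 [421.07913995 367.91567044]]
```

View pics/w19.png

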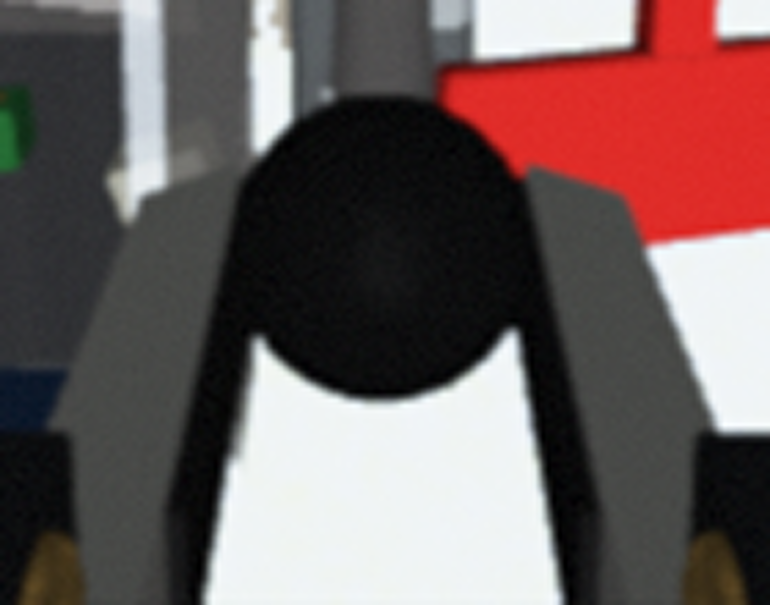

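View pics/w16c.png

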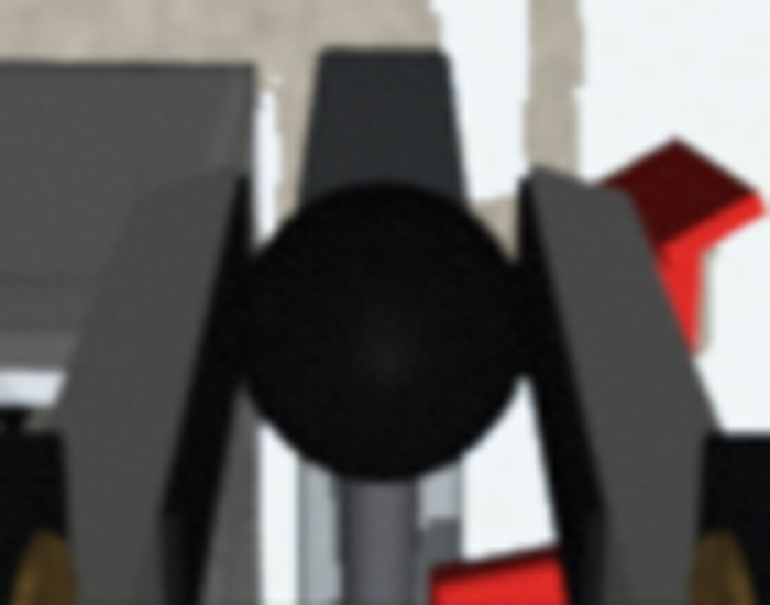

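The knob is at station x ≈ +5 mm, so the lever is at about 0.89 rad, but the ball has crept 10 mm toward the pads' front edge. I'll check whether it stays put under a firmer grip.

{"op": "arm_command", "data": {"commands": [{"jaw": 0.1,"tx": 0,"ty": 0,"tz": 0,"rx": 0,"ry": 0,"rz": 0},{"jaw": 0.1,"tx": 0,"ty": 0,"tz": 0,"rx": 0,"ry": 0,"rz": 0},{"jaw": 0.1,"tx": 0,"ty": 0,"tz": 0,"rx": 0,"ry": 0,"rz": 0},{"jaw": 0.1,"tx": 0,"ty": 0,"tz": 0,"rx": 0,"ry": 0,"rz": 0},{"jaw": 0.1,"tx": 0,"ty": 0,"tz": 0,"rx": 0,"ry": 0,"rz": 0},{"jaw": 0.1,"tx": 0,"ty": 0,"tz": 0,"rx": 0,"ry": 0,"rz": 0},{"jaw": 0.1,"tx": 0,"ty": 0,"tz": 0,"rx": 0,"ry": 0,"rz": 0},{"jaw": 0.1,"tx": 0,"ty": 0,"tz": 0,"rx": 0,"ry": 0,"rz": 0},{"jaw": 0.1,"tx": 0,"ty": 0,"tz": 0,"rx": 0,"ry": 0,"rz": 0},{"jaw": 0.1,"tx": 0,"ty": 0,"tz": 0,"rx": 0,"ry": 0,"rz": 0}], "squeeze": 50}}

```text
t: 22.63
tcp_pos: [0.521, -0.1031, 0.1904]
eef_rot: [[-0.067, 0.009, 0.998], [-0.998, -0.0, -0.067], [-0.0, -1.0, 0.009]]
force: [3.1, 5.4, 9.9]
gripper_width: 0.0297
```

Run:
```python
from h import *
W=cal("wrist")
im=cams.grab_frame("wrist")[:,:,::-1].copy(); cv2.imwrite('pics/w20.png',cv2.resize(im[190:300,190:330],None,fx=5.5,fy=5.5,interpolation=cv2.INTER_CUBIC))
s=telemetry.read_state(); print(np.round(s['tcp_pos'],4),s['t'],s['gripper_width'],s['force'])
t=cams.grab_frame("scene")[140:220,200:270]; cv2.imwrite('pics/s20.png',cv2.resize(t,None,fx=7,fy=7,interpolation=cv2.INTER_CUBIC)[:,:,::-1])
```

```text
[ 0.521  -0.1031  0.1905] 22.6833 0.02921108986383913 [3.24625789 4.51775324 8.38350617]
```

View pics/w20.png

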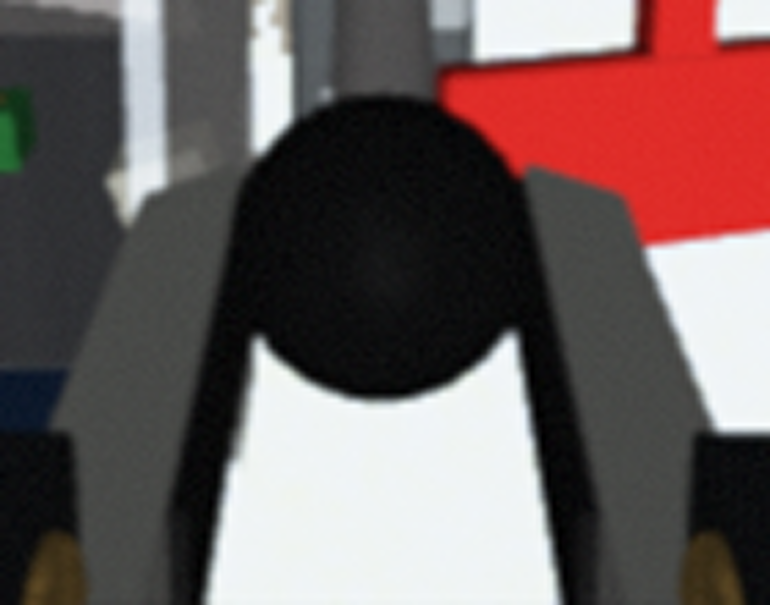

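View pics/s20.png

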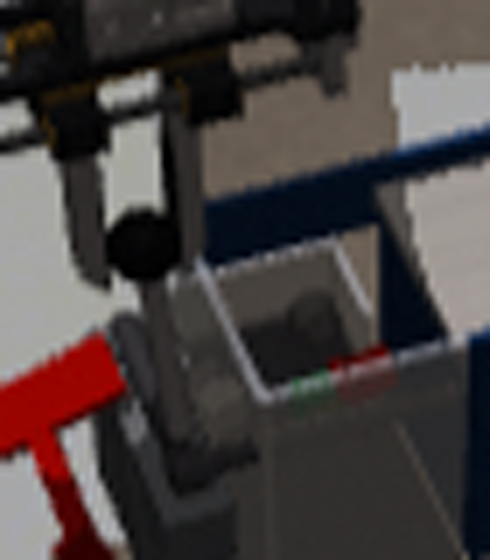

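Nothing moved over the whole second: same ball position and width, so the hold is stable. I'll check the white bit and the lever axis.

Run:
```python
from h import *
W=cal("wrist");Sc=cal("scene");T=cal("top"); R,t=S(.532,.019,-.07)
f=lambda X:((X-t)@R).round(4)
print("rod", f(at_z(W,(244.8,141.3),.115)))
w=(520/4.2-.5+90,388/4.2-.5+130); s=(215/7-.5+200,395/7-.5+140); tp=(503/5.5-.5+180,320/5.5-.5+180)
X,r=tri([(W,w),(Sc,s)]);print("W+S",f(X),r)
X,r=tri([(W,w),(T,tp)]);print("W+T",f(X),r)
for z in (.02,.06,.1): print(z,f(at_z(W,w,z)),f(at_z(Sc,s,z)),f(at_z(T,tp,z)))
C=t
im=cams.grab_frame("scene"); cv2.imwrite('pics/s21.png',cv2.resize(im[165:230,215:280],None,fx=9,fy=9,interpolation=cv2.INTER_CUBIC)[:,:,::-1])
im=cams.grab_frame("top"); cv2.imwrite('pics/t21.png',cv2.resize(im[215:265,235:305],None,fx=11,fy=11,interpolation=cv2.INTER_CUBIC)[:,:,::-1])
```

```text
rod [ 0.0494 -0.1113  0.115 ]
W+S [-0.0556 -0.0734  0.0297] [0.00489454964638602, 0.004894549646386071]
W+T [-0.0572 -0.0701  0.0269] [0.002415764987416111, 0.002415764987416094]
0.02 [-0.0586 -0.0669  0.02  ] [-0.0643 -0.0759  0.02  ] [-0.0586 -0.0725  0.02  ]
0.06 [-0.0435 -0.0734  0.06  ] [-0.031  -0.0857  0.06  ] [-0.0576 -0.0706  0.06  ]
0.1 [-0.0284 -0.0798  0.1   ] [ 0.0023 -0.0956  0.1   ] [-0.0566 -0.0687  0.1   ]
```

View pics/s21.png

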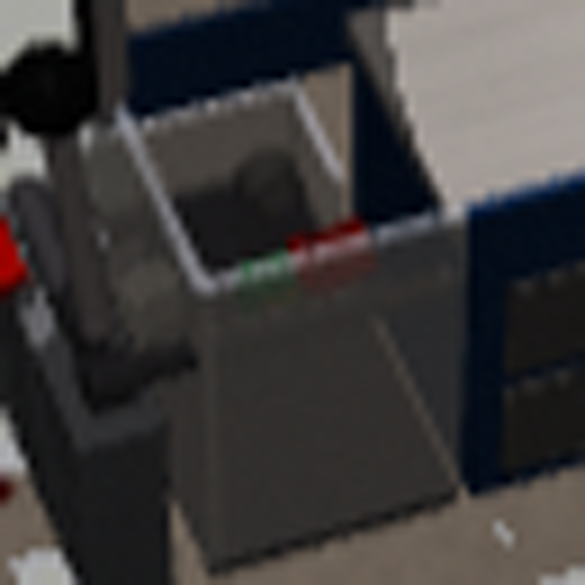

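View pics/t21.png

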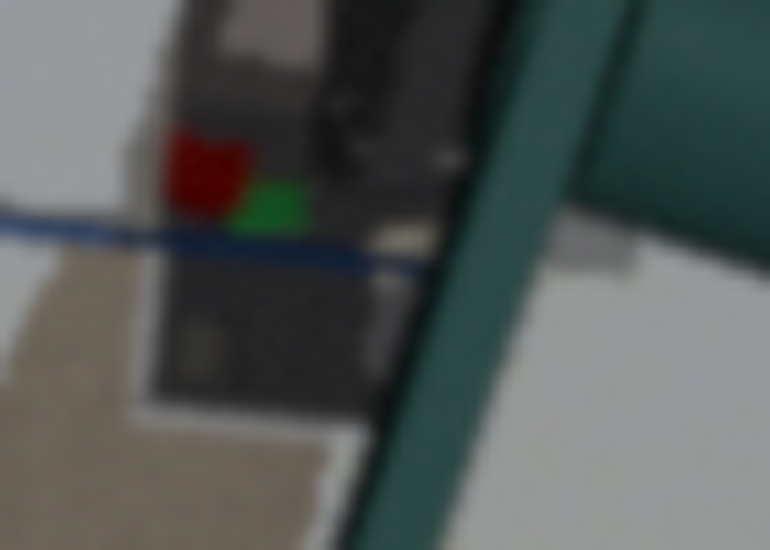

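The white bit is in the bin at about (-57,-71,30) mm. The axis check suggests the lever could be nearer 0.87 rad. I'll relax the useless downward load, tighten the grip and pull 3 mm more.

{"op": "arm_command", "data": {"commands": [{"jaw": 0.1,"tx": 0,"ty": 0,"tz": 0,"rx": 0,"ry": 0,"rz": 0},{"jaw": 0.1,"tx": 0,"ty": -0.04,"tz": 0,"rx": 0,"ry": 0,"rz": 0},{"jaw": 0.1,"tx": 0,"ty": -0.08,"tz": 0,"rx": 0,"ry": 0,"rz": 0},{"jaw": 0.1,"tx": 0,"ty": -0.08,"tz": -0.02,"rx": 0,"ry": 0,"rz": 0},{"jaw": 0.1,"tx": 0,"ty": -0.08,"tz": -0.05,"rx": 0,"ry": 0,"rz": 0},{"jaw": 0.1,"tx": 0,"ty": -0.08,"tz": -0.08,"rx": 0,"ry": 0,"rz": 0},{"jaw": 0.1,"tx": 0,"ty": -0.08,"tz": -0.1,"rx": 0,"ry": 0,"rz": 0},{"jaw": 0.1,"tx": 0,"ty": -0.08,"tz": -0.1,"rx": 0,"ry": 0,"rz": 0},{"jaw": 0.1,"tx": 0,"ty": -0.08,"tz": -0.1,"rx": 0,"ry": 0,"rz": 0},{"jaw": 0.1,"tx": 0,"ty": -0.08,"tz": -0.1,"rx": 0,"ry": 0,"rz": 0}], "squeeze": 60}}

```text
t: 23.67
tcp_pos: [0.5188, -0.1028, 0.1896]
eef_rot: [[-0.067, 0.008, 0.998], [-0.998, 0.001, -0.067], [-0.001, -1.0, 0.008]]
force: [10.5, 3.0, -1.9]
gripper_width: 0.0293
```

Run:
```python
from h import *
done(0,-.08,-.1,0)
im=cams.grab_frame("wrist")[:,:,::-1].copy(); cv2.imwrite('pics/w22.png',cv2.resize(im[190:300,190:330],None,fx=5.5,fy=5.5,interpolation=cv2.INTER_CUBIC))
s=telemetry.read_state(); print(np.round(s['tcp_pos'],4),s['t'],s['gripper_width'],s['force'])
```

```text
cmd [ 0.5164 -0.1037  0.1895] -1.6387
[ 0.5188 -0.1028  0.1896] 23.7167 0.029111006223319327 [ 9.10940881  3.72962854 -1.23718908]
```

View pics/w22.png

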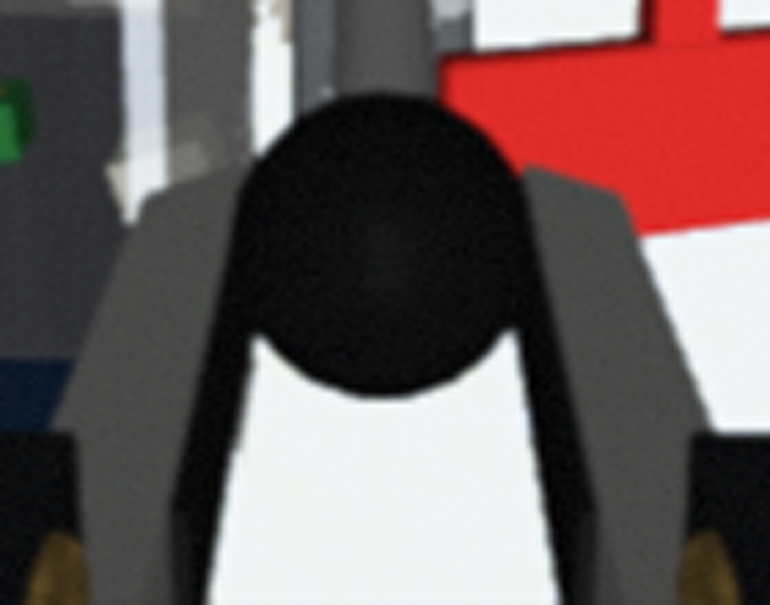

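The ball kept its place in the fingers and the pull rose to about 10 N, above the 6 N spring, so the lever is at its stop. One more hold for stability with a final check.

{"op": "arm_command", "data": {"commands": [{"jaw": 0.1,"tx": 0,"ty": 0,"tz": 0,"rx": 0,"ry": 0,"rz": 0},{"jaw": 0.1,"tx": 0,"ty": 0,"tz": 0,"rx": 0,"ry": 0,"rz": 0},{"jaw": 0.1,"tx": 0,"ty": 0,"tz": 0,"rx": 0,"ry": 0,"rz": 0},{"jaw": 0.1,"tx": 0,"ty": 0,"tz": 0,"rx": 0,"ry": 0,"rz": 0},{"jaw": 0.1,"tx": 0,"ty": 0,"tz": 0,"rx": 0,"ry": 0,"rz": 0},{"jaw": 0.1,"tx": 0,"ty": 0,"tz": 0,"rx": 0,"ry": 0,"rz": 0},{"jaw": 0.1,"tx": 0,"ty": 0,"tz": 0,"rx": 0,"ry": 0,"rz": 0},{"jaw": 0.1,"tx": 0,"ty": 0,"tz": 0,"rx": 0,"ry": 0,"rz": 0},{"jaw": 0.1,"tx": 0,"ty": 0,"tz": 0,"rx": 0,"ry": 0,"rz": 0},{"jaw": 0.1,"tx": 0,"ty": 0,"tz": 0,"rx": 0,"ry": 0,"rz": 0}], "squeeze": 60}}

```text
t: 24.55
tcp_pos: [0.5188, -0.1028, 0.1896]
eef_rot: [[-0.067, 0.008, 0.998], [-0.998, 0.001, -0.067], [-0.001, -1.0, 0.008]]
force: [10.4, 4.9, -1.2]
gripper_width: 0.0293
```

Run:
```python
from h import *
W=cal("wrist")
im=cams.grab_frame("wrist")[:,:,::-1].copy(); a=cv2.resize(im,None,fx=.78,fy=.78)
sc=cams.grab_frame("scene")[:,:,::-1].copy(); cv2.imwrite('pics/f.png',np.hstack([cv2.resize(im,(400,300)),cv2.resize(sc,(400,300))]))
cv2.imwrite('pics/w23.png',cv2.resize(im[190:300,190:330],None,fx=5.5,fy=5.5,interpolation=cv2.INTER_CUBIC))
s=telemetry.read_state(); print(np.round(s['tcp_pos'],4),s['t'],s['gripper_width'],s['force'])
```

```text
[ 0.5188 -0.1028  0.1896] 24.65 0.02933637017096576 [ 9.74829277  3.7020571  -1.36044857]
```

View pics/f.png

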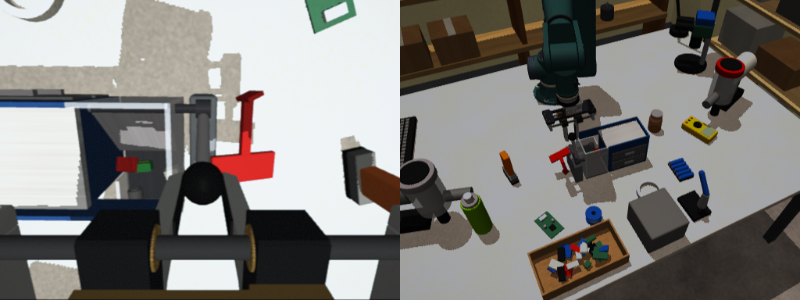

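View pics/w23.png

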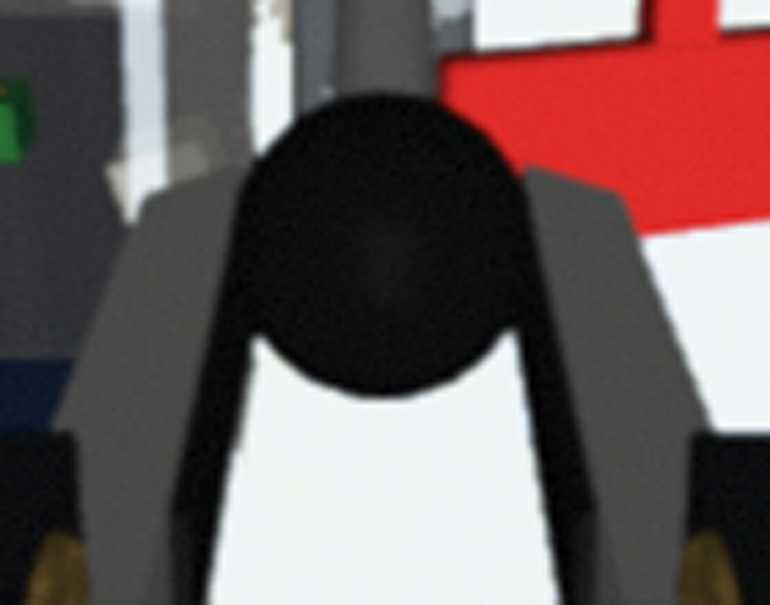

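The hold is steady, the bits are in the bin, the catch is over, the pusher is upright and the bystanders are where they were. Handing in.

```bash
python3 -c "
from bench import order
print(order.close_job())"
```

```text
the job is handed in; nothing more can be done
None
```

I swept all four bits into the pocket with the pusher and stood it back upright where it was. Then I flipped the red catch right over and pulled the lever towards the robot. The job was handed in at about 24.7 s with the gripper still holding the knob; no verdict is reported.

- **Bits:** the pictures put all four in the bin, roughly 25–40 mm above the bench. The white one was only partly visible, and its height (about 30 mm) comes from sightlines that agreed to 2–5 mm.
- **Lever:** while I pulled, the knob crept about 10 mm towards the front edge of the finger pads. I measured the lever at 0.87–0.89 rad, then tightened the grip to 60 N and pulled a few millimetres more. The pull rose to about 10 N, above the 6 N spring, so it looks to be at its stop, though I did not re-measure the angle. Nothing moved over the last 0.8 s.
- **Everything else:** the catch lies open, the pusher stands free, and no bystander appears to have moved in the last pictures.
- **Disagreements:** the lever's axis came out about 2.5 mm off my station pose. The first move call was refused for missing keys and moved nothing.

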